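# Take the battery out of the pH calibration caddy

### The arm

A 6-joint arm with a two-finger parallel gripper is mounted at the origin on a cart in front of the work surface, level with it; the furniture and walls round the work are solid. World frame = base frame: x ahead of the robot, y to its left, z up, the work surface at z = 0. Lengths are in m, angles in rad, forces in N, time in s.
With the tool pointing down it reaches from about 0.225 to 0.725 m from the base axis. Payload 3.1 kg.
Tool frame: the origin (TCP) lies between the finger pads; the fingertips stand 17 mm ahead of it and the grasp point (between the pads) lies 2 mm behind it; z points along the fingers, y is the line along which they close (so a half turn about z gives the same grasp; the last joint's range is limited). The gripper opens to 85 mm and grips with 20 to 120 N. Pads are 22 mm wide; open, the fingers measure 114 mm over their backs; the gripper's body (76 mm by 85 mm) begins 54 mm behind the grasp point. The pads swing forward as they close: fully open they stand 13 mm farther back than shut.
Start: joints at [1.208, 0.048, 0.099, 1.622, 0, 1.443], TCP at [0.122, 0.511, 0.213] pointing down, gripper open.
Joint ranges: [-2.91, 2.91], [-0.99, 1.94], [-1.21, 1.42], [-2.12, 2.29], [-1.49, 1.47], [-3.14, 3.14]. Speed limits (rad/s): [2.79, 2.79, 3.14, 3.14, 3.14, 3.14].

### API

Orientations are given as a unit quaternion [w, x, y, z].
In Python, from station import bot gives the robot as it stands.
- The arm moves only by the tool apply_moves, never from a script. Its argument "plan" is a list of rows, each an object with "jaw": the gripper command: -1 is fully open, 1 is shut, values between are in proportion; "dp": the shift along the world's x, y, z in mm, a list of three; "spin": the turn about the world's z in degrees. In form: [{"jaw": jaw, "dp": [dx, dy, dz], "spin": spin}, ...]. A call has 1 to 12 rows; each row shifts and turns the commanded pose from where the row before left it; what a row does not reach is not made up. A row lasts 1/12 s, in which the tool goes at most 41.7 mm and 7.16 degrees, less where a joint would pass 70% of its speed; a pose out of reach is approached as far as the arm can. A call is refused whole if a number of a shift passes 41.7 or a number of a turn 7.16, either way. A call with a gripper value outside its range is refused whole. The fingers move at their own pace and stop on an object; "squeeze" is the grip in N (left out, the last holds). Time passes only in rows, so rows that do not move let the fingers close. It gives the time, the measured TCP pose, the force, the opening and the grip force at its end, in the units of the state.
- bot.read_state(): the state, without advancing time (a new reading comes with each control period).
- bot.read_camera(name): name is "side" or "top" or "wrist"; returns (picture, depth): 420x560x3 uint8, red, green, blue; 420x560 float32, m along the optical axis (not along the pixel's ray), 0 where there is no reading.
- bot.camera_info(name): a dict with "camera_matrix" (3x3 intrinsics, pixels), "pose" (4x4, takes a point from camera to world coordinates); the wrist camera has in their place "T_tool_cam" (4x4, takes a point from camera to tool coordinates, whose origin is the TCP and whose axes are the flange's). Camera axes: x right, y down, z forward; pixel columns grow to the right and rows downward; lengths in m; the calibration is good to about 2 mm. The wrist camera is an equidistant fisheye: a pixel r from the principal point sees the ray r / f radians off the axis. A picture is of the moment at which its call begins: read the wrist's pose just before it. camera_info takes no time and is no camera call.
- bot.close_job(): hands the job in; it is judged then, once.
The state is a dict: "time_s": time; "q": joint angles; "joint_vel": joint speeds; "joint_torque": joint torques, N m; "position": TCP position; "orientation": TCP orientation; "force": force on the tool from outside, world axes, zero at the start; "torque": the same for the moment, N m; "grip_width": opening from 0.0 (shut) to 1.0 (fully open); "gripper_force": force on a finger pad.
Only numpy, scipy, OpenCV 4.12 (cv2) and the standard library are available. Lean on these libraries where they do the work, as an engineer would, in place of code of your own. Each camera call takes 0.05 s, during which the arm holds its last target. There are 200 camera calls.

### The job

The caddy's battery has to be charged. Move all three buffer bottles from the caddy onto the grey spill tray, then push the orange-topped battery pack down until it springs up, pull it out and stand it upright in the charger's pocket, all while the bottles stay on the tray. Then put the bottles back, each into the cup that has the colour of its cap.

Things in the scene. Friction and masses are not known exactly. Their poses are not given: they have to be found in the camera images.
- bottle_red: White round buffer bottle with a red screw cap, upright. Body 55 mm diameter to about 80 mm up, then a shoulder; cap 34 mm diameter, 96 to 112 mm (the top) above the bottom; 0.16 kg. Origin: centre of its underside. Grip by the cap or the body. At the start the three bottles stand in the three cups in any mix of colours.
- bottle_yellow: White round buffer bottle with a yellow screw cap, upright. Body 55 mm diameter to about 80 mm up, then a shoulder; cap 34 mm diameter, 96 to 112 mm (the top) above the bottom; 0.16 kg. Origin: centre of its underside. Grip by the cap or the body. At the start the three bottles stand in the three cups in any mix of colours.
- bottle_blue: White round buffer bottle with a blue screw cap, upright. Body 55 mm diameter to about 80 mm up, then a shoulder; cap 34 mm diameter, 96 to 112 mm (the top) above the bottom; 0.16 kg. Origin: centre of its underside. Grip by the cap or the body. At the start the three bottles stand in the three cups in any mix of colours.
- cup_red: Round open red plastic cup fixed on the caddy's deck, place of the red-capped bottle, whatever stands in it at the start. 76 mm outside, 71 mm inside diameter, rim 16 mm and inner floor 3 mm above its origin, the centre of its underside (26 mm above the bench).
- cup_yellow: Round open yellow plastic cup fixed on the caddy's deck, place of the yellow-capped bottle, whatever stands in it at the start. 76 mm outside, 71 mm inside diameter, rim 16 mm and inner floor 3 mm above its origin, the centre of its underside (26 mm above the bench).
- cup_blue: Round open blue plastic cup fixed on the caddy's deck, place of the blue-capped bottle, whatever stands in it at the start. 76 mm outside, 71 mm inside diameter, rim 16 mm and inner floor 3 mm above its origin, the centre of its underside (26 mm above the bench).
- battery_pack: Black battery pack, ribbed orange pad on top, 56 (x) x 30 (y) x 40 mm, 0.12 kg; origin: centre of underside. Top 16 mm is a full block, pinch it across the 30 mm. Upright in the caddy's bay, latched, top level with the bay's rim: no grip there. Push its top down 6-7 mm (freed at 4, stop at 8; about 7 N) and let go: it rises to 18 mm above the rim and rests loose; draw it straight up 40 mm.
- caddy: Fixed grey caddy, deck 26 mm high, about 210 x 220 mm. Origin: on the bench under the centre of its black battery bay (60 (x) x 34 (y) mm inside, 5 mm walls, rim 50 mm high). Cup centres 75 mm in front of the bay (-x), and 62 mm left and right of it (+y, -y); the meter head with sloping face and display is behind it (+x), 90 mm high.
- charger: Fixed white desktop charger with a black open pocket and two brass contacts, about 100 x 74 mm. Origin: on the bench under the pocket's centre. Pocket inside 70 (x) x 44 (y) mm, floor 12 mm, rim 27 mm above the bench. The battery pack stands in it upright, long side along the long side, either way round.
- tray: Fixed shallow grey plastic spill tray, 132 (x) x 216 (y) mm outside, 124 x 208 mm inside, floor 3 mm and rim 14 mm above the bench. Origin: centre of its underside. Empty at the start; room for three bottles (for example at x, y = -27, -64; -27, 64; 29, 0 mm).

How it is judged:
On the way, in this order (a step that is already met when the one before it is completed fails the run):
1. all three bottles stand upright and released on the spill tray (x of bottle_red in the frame of tray between -0.055 and 0.055 m and y of bottle_red in the frame of tray between -0.095 and 0.095 m and z of bottle_red in the frame of tray between 0 and 0.008 m and angle between each of bottle_red, bottle_yellow, bottle_blue's own z axis and vertical below 0.12 rad and linear speed of each of bottle_red, bottle_yellow, bottle_blue below 0.03 m/s and contact force between the fingers and bottle_red below 0.3 N and x of bottle_yellow in the frame of tray between -0.055 and 0.055 m and y of bottle_yellow in the frame of tray between -0.095 and 0.095 m and z of bottle_yellow in the frame of tray between 0 and 0.008 m and contact force between the fingers and bottle_yellow below 0.3 N and x of bottle_blue in the frame of tray between -0.055 and 0.055 m and y of bottle_blue in the frame of tray between -0.095 and 0.095 m and z of bottle_blue in the frame of tray between 0 and 0.008 m and contact force between the fingers and bottle_blue below 0.3 N), for 0.2 s.
2. with the bottles on the tray, the battery pack has been pushed in and has sprung up at least 12 mm (all of step 1 and z of battery_pack in the frame of caddy above 0.022 m), for 0.1 s.
3. the battery pack stands released in the charger's pocket, the bottles still on the tray (all of step 1 and horizontal distance between battery_pack and charger below 0.012 m and z of battery_pack in the frame of charger between 0.008 and 0.017 m and angle between battery_pack's own z axis and vertical below 0.12 rad and linear speed of battery_pack below 0.03 m/s and contact force between the fingers and battery_pack below 0.3 N), for 0.2 s.
At the end, for the whole second after the job is handed in: Each bottle stands upright, released and at rest on the floor of the cup of its cap's colour (within 12 mm of its centre), and the battery pack stands upright, released and at rest on the floor of the charger's pocket (within 12 mm of its centre) (horizontal distance between bottle_red and cup_red below 0.012 m and z of bottle_red in the frame of cup_red between 0 and 0.008 m and angle between each of bottle_red, bottle_yellow, bottle_blue, battery_pack's own z axis and vertical below 0.12 rad and linear speed of each of bottle_red, bottle_yellow, bottle_blue, battery_pack below 0.03 m/s and contact force between the fingers and bottle_red below 0.3 N and horizontal distance between bottle_yellow and cup_yellow below 0.012 m and z of bottle_yellow in the frame of cup_yellow between 0 and 0.008 m and contact force between the fingers and bottle_yellow below 0.3 N and horizontal distance between bottle_blue and cup_blue below 0.012 m and z of bottle_blue in the frame of cup_blue between 0 and 0.008 m and contact force between the fingers and bottle_blue below 0.3 N and horizontal distance between battery_pack and charger below 0.012 m and z of battery_pack in the frame of charger between 0.008 and 0.017 m and contact force between the fingers and battery_pack below 0.3 N); the robot touches nothing.
It fails at once if the red-capped bottle is tipped over (more than 45 degrees) (angle between bottle_red's own z axis and vertical above 0.785 rad).
It fails at once if the yellow-capped bottle is tipped over (more than 45 degrees) (angle between bottle_yellow's own z axis and vertical above 0.785 rad).
It fails at once if the blue-capped bottle is tipped over (more than 45 degrees) (angle between bottle_blue's own z axis and vertical above 0.785 rad).
It also fails if it takes over 147 s, if anything falls off the work surface, if the arm or the gripper's body presses on something with over 40 N, if the wrist force passes 120 N, or if a joint passes its speed limit or range.

## Working session

There is one attempt and no reset: what is moved stays moved. The work goes in short steps, Python scripts to look and compute and a tool call to move; the robot and the scene stay as the last step left them, time stands still between calls to the robot, and variables do not carry over. Pictures are saved under pics/ and viewed, at most 14 in all, crops included, and the job is handed in when it is done.

Besides the shell and the picture viewer there is one more tool, called after "Call:" as name([rows], argument=value, ...), one row to a line, values as JSON. apply_moves: Moves the arm, as the interface text tells. Its arguments: {"type":"object","properties":{"plan":{"type":"array","items":{"type":"object","properties":{"jaw":{"type":"number"},"dp":{"type":"array","items":{"type":"number"}},"spin":{"type":"number"}}}},"squeeze":{"type":"number"}},"required":["plan"]}

```bash
mkdir -p pics; ls
python3 - <<'E'
from station import bot
import cv2,numpy as np
s=bot.read_state();print({k:np.round(v,3).tolist() for k,v in s.items()})
for n in ["top","side"]:
    p,d=bot.read_camera(n);cv2.imwrite(f"pics/{n}0.png",p[:,:,::-1]);np.savez(f"{n}0.npz",p=p,d=d)
    i=bot.camera_info(n);print(n,np.round(i["camera_matrix"],1).tolist(),np.round(i["pose"],3).tolist())
print(bot.camera_info("wrist"))
E
```

```text
pics
{'time_s': 0.0, 'q': [1.208, 0.049, 0.098, 1.622, -0.0, 1.443], 'joint_vel': [-0.002, 0.002, -0.0, 0.002, 0.001, -0.001], 'joint_torque': [-0.001, -33.879, 32.001, 0.02, -0.0, 0.0], 'position': [0.122, 0.51, 0.212], 'orientation': [-0.0, 0.117, 0.993, -0.001], 'force': [-0.29, -0.231, -0.847], 'torque': [-0.004, -0.024, 0.001], 'gripper_force': 0.0, 'grip_width': 0.999}
top [[443.4, 0.0, 271.4], [0.0, 443.4, 216.3], [0.0, 0.0, 1.0]] [[0.016, -0.982, 0.187, 0.349], [-1.0, -0.016, -0.001, 0.145], [0.004, -0.187, -0.982, 1.008], [0.0, 0.0, 0.0, 1.0]]
side [[384.5, 0.0, 283.1], [0.0, 384.5, 210.9], [0.0, 0.0, 1.0]] [[0.971, -0.095, 0.218, 0.329], [-0.238, -0.333, 0.913, -0.663], [-0.014, -0.938, -0.346, 0.375], [0.0, 0.0, 0.0, 1.0]]
{'camera_matrix': array([[325.1922621 ,   0.        , 278.4535614 ],
       [  0.        , 325.1922621 , 211.90591419],
       [  0.        ,   0.        ,   1.        ]]), 'T_tool_cam': array([[ 2.83216481e-04, -9.61759071e-01, -2.73896711e-01,
         6.95291643e-02],
       [ 9.99999586e-01,  5.09302988e-04, -7.54336933e-04,
        -9.57187077e-04],
       [ 8.64986802e-04, -2.73896384e-01,  9.61758817e-01,
        -1.61060719e-01],
       [ 0.00000000e+00,  0.00000000e+00,  0.00000000e+00,
         1.00000000e+00]])}
```

View pics/top0.png

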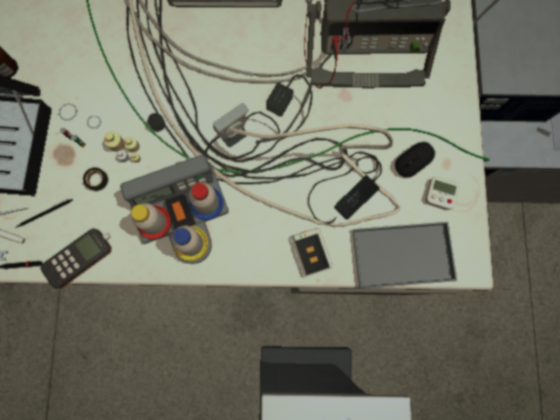

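View pics/side0.png

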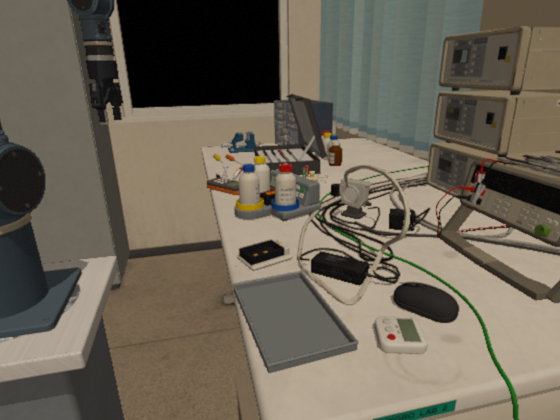

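Top view: the caddy is turned about 15°. The yellow cap (140,213) is in the red cup, the blue cap (185,238) in the yellow cup and the red cap (200,190) in the blue cup. The orange pad is at (179,211), the charger at (310,253) and the tray at (403,255).

```bash
cat > h.py <<'E'
import numpy as np,cv2
from station import bot
def ray(name,u,v,z,info=None):
    i=info or bot.camera_info(name);K=i["camera_matrix"];P=i["pose"]
    d=P[:3,:3]@np.linalg.inv(K)@[u,v,1];o=P[:3,3];return o+d*(z-o[2])/d[2]
def blobs(p,lo,hi,box,amin=15):
    h=cv2.cvtColor(p,cv2.COLOR_RGB2HSV);m=cv2.inRange(h,np.array(lo),np.array(hi))
    b=np.zeros_like(m);b[box[1]:box[3],box[0]:box[2]]=1;m*=b
    n,l,s,c=cv2.connectedComponentsWithStats(m)
    return [(s[k,4],*np.round(c[k],1),s[k,:4].tolist()) for k in range(1,n) if s[k,4]>=amin]
E
python3 - <<'E'
from h import *
z=np.load("top0.npz");p=z["p"];d=z["d"]
for nm,(lo,hi) in dict(red=((0,120,60),(6,255,255)),red2=((172,120,60),(180,255,255)),orange=((7,150,120),(19,255,255)),yel=((20,120,80),(35,255,255)),blue=((100,100,40),(125,255,255))).items():
    for b in blobs(p,lo,hi,(110,150,250,275),10): print(nm,b,[np.round(ray("top",b[1],b[2],h),4).tolist()[:2] for h in (.141,.05,.042)], d[int(b[2]),int(b[1])])
c=p[150:295,110:240];cv2.imwrite("pics/a.png",cv2.resize(c[:,:,::-1],None,fx=4.1,fy=4.1,interpolation=cv2.INTER_CUBIC))
c=p[215:295,280:470];cv2.imwrite("pics/b.png",cv2.resize(c[:,:,::-1],None,fx=4,fy=4,interpolation=cv2.INTER_CUBIC))
E
```

```text
red (np.int32(218), np.float64(199.2), np.float64(190.7), [191, 183, 17, 17]) [[0.5637, 0.2898], [0.5862, 0.3051], [0.5882, 0.3064]] 0.8914365
red (np.int32(313), np.float64(159.1), np.float64(225.2), [139, 205, 32, 35]) [[0.4921, 0.366], [0.5071, 0.3892], [0.5084, 0.3912]] 0.94443
orange (np.int32(136), np.float64(178.3), np.float64(210.8), [173, 202, 12, 18]) [[0.5218, 0.3296], [0.5399, 0.349], [0.5415, 0.3507]] 0.9760381
yel (np.int32(239), np.float64(139.5), np.float64(212.4), [131, 204, 18, 17]) [[0.5173, 0.4066], [0.5349, 0.4341], [0.5365, 0.4365]] 0.8810148
yel (np.int32(306), np.float64(195.4), np.float64(247.8), [175, 227, 33, 34]) [[0.4483, 0.292], [0.4587, 0.3074], [0.4597, 0.3088]] 0.9082554
blue (np.int32(220), np.float64(209.2), np.float64(209.1), [190, 190, 33, 29]) [[0.5262, 0.2682], [0.5449, 0.2811], [0.5465, 0.2822]] 0.9488534
blue (np.int32(178), np.float64(181.4), np.float64(235.9), [174, 229, 16, 15]) [[0.4714, 0.3207], [0.4843, 0.3392], [0.4854, 0.3408]] 0.87368083
```

View pics/a.png

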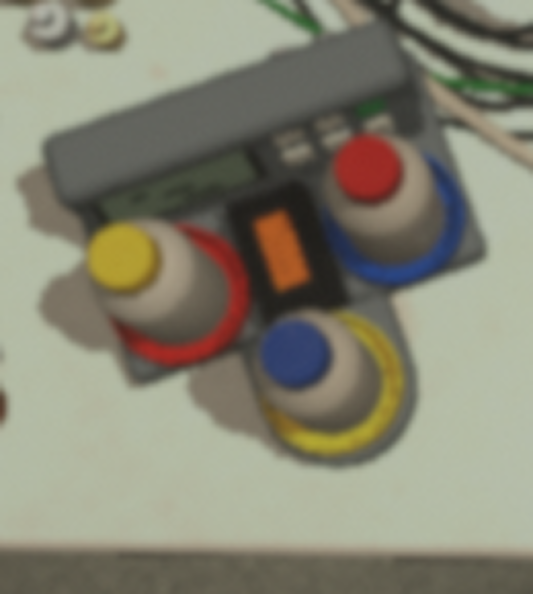

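View pics/b.png

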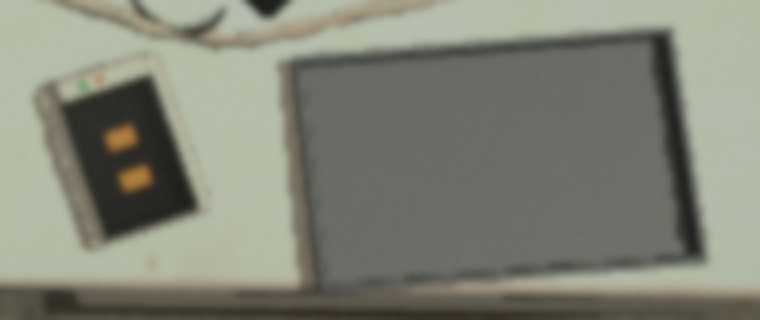

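Run:
```python
from h import *
def q(pts,z):
    w=np.array([ray("top",280+(x-1.5)/4,215+(y-1.5)/4,z)[:2] for x,y in pts]);e=np.roll(w,-1,0)-w
    print(np.round(w,4).tolist(),"c",w.mean(0).round(4),"len",np.linalg.norm(e,axis=1).round(4),"ang",np.degrees(np.arctan2(e[:,1],e[:,0])).round(1))
q([(298,62),(670,32),(705,260),(316,290)],.014)
q([(62,105),(152,75),(198,207),(100,240)],.027)
q([(121,137),(135,179)],.012)
```

```text
[[0.5089, -0.0446], [0.5297, -0.2571], [0.4011, -0.269], [0.3812, -0.0521]] c [ 0.4552 -0.1557] len [0.2135 0.1291 0.2178 0.128 ] ang [ -84.4 -174.7   95.2    3.4]
[[0.4804, 0.0899], [0.4981, 0.0397], [0.425, 0.0146], [0.406, 0.0687]] c [0.4524 0.0532] len [0.0533 0.0773 0.0572 0.0774] ang [ -70.6 -161.1  109.3   16. ]
[[0.4648, 0.0557], [0.4412, 0.0479]] c [0.453  0.0518] len [0.0248 0.0248] ang [-161.6   18.4]
```

Call:
apply_moves([
  {"jaw": -1,"dp": [35,-19,0],"spin": 3.5},
  {"jaw": -1,"dp": [35,-19,0],"spin": 3.5},
  {"jaw": -1,"dp": [35,-19,0],"spin": 3.5},
  {"jaw": -1,"dp": [35,-19,0],"spin": 3.5},
  {"jaw": -1,"dp": [35,-19,0],"spin": 3.5},
  {"jaw": -1,"dp": [35,-19,0],"spin": 3.5},
  {"jaw": -1,"dp": [35,-19,0],"spin": 3.5},
  {"jaw": -1,"dp": [35,-19,0],"spin": 3.5},
  {"jaw": -1,"dp": [35,-19,0],"spin": 3.5},
  {"jaw": -1,"dp": [34,-19,0],"spin": 3.5},
  {"jaw": -1,"dp": [0,0,0]},
  {"jaw": -1,"dp": [0,0,0]},
], squeeze=40)

```text
$.plan[10]: bad value
```

Call:
apply_moves([
  {"jaw": -1,"dp": [35,-19,0],"spin": 3.5},
  {"jaw": -1,"dp": [35,-19,0],"spin": 3.5},
  {"jaw": -1,"dp": [35,-19,0],"spin": 3.5},
  {"jaw": -1,"dp": [35,-19,0],"spin": 3.5},
  {"jaw": -1,"dp": [35,-19,0],"spin": 3.5},
  {"jaw": -1,"dp": [35,-19,0],"spin": 3.5},
  {"jaw": -1,"dp": [35,-19,0],"spin": 3.5},
  {"jaw": -1,"dp": [35,-19,0],"spin": 3.5},
  {"jaw": -1,"dp": [35,-19,0],"spin": 3.5},
  {"jaw": -1,"dp": [34,-19,0],"spin": 3.5},
  {"jaw": -1,"dp": [0,0,0],"spin": 0},
  {"jaw": -1,"dp": [0,0,0],"spin": 0},
], squeeze=40)

```text
time_s: 1.1
position: [0.4724, 0.3189, 0.2119]
orientation: [-0.001, -0.185, 0.983, -0.0]
force: [-0.3, 0.1, 0.3]
grip_width: 1.003
gripper_force: 0.0
```

```bash
cat >> h.py <<'E'
from scipy.spatial.transform import Rotation as Rot
def wrist():
    s=bot.read_state();w,x,y,z=s["orientation"]
    T=np.eye(4);T[:3,:3]=Rot.from_quat([x,y,z,w]).as_matrix();T[:3,3]=s["position"]
    p,d=bot.read_camera("wrist");i=bot.camera_info("wrist");return p,d,(T@i["T_tool_cam"],i["camera_matrix"])
def wray(u,v,z,c):
    P,K=c;a=np.array([(u-K[0,2])/K[0,0],(v-K[1,2])/K[1,1]]);r=np.linalg.norm(a)
    d=P[:3,:3]@[*(np.sin(r)*a/max(r,1e-9)),np.cos(r)];return P[:3,3]+d*(z-P[2,3])/d[2]
C=dict(red=((0,120,50),(6,255,255)),red2=((172,120,50),(180,255,255)),orange=((7,150,120),(19,255,255)),yel=((20,120,70),(35,255,255)),blue=((100,100,40),(125,255,255)))
def scan(p,f,zs,amin=60,box=(0,0,560,420)):
    for n,(lo,hi) in C.items():
        for b in blobs(p,lo,hi,box,amin): print(n,b,[np.round(f(b[1],b[2],h),4).tolist()[:2] for h in zs])
E
python3 - <<'E'
from h import *
p,d,c=wrist();cv2.imwrite("pics/w1.png",p[:,:,::-1]);scan(p,lambda u,v,z:wray(u,v,z,c),(.141,.05))
E
```

```text
red (np.int32(1082), np.float64(330.6), np.float64(239.9), [304, 219, 66, 61]) [[0.475, 0.362], [0.5013, 0.389]]
red (np.int32(1249), np.float64(209.6), np.float64(297.6), [189, 278, 41, 40]) [[0.559, 0.2899], [0.6182, 0.2888]]
red (np.int32(89), np.float64(534.9), np.float64(311.9), [528, 304, 13, 15]) [[0.4727, 0.626], [0.4981, 0.7566]]
orange (np.int32(567), np.float64(282.1), np.float64(258.2), [274, 242, 17, 34]) [[0.5025, 0.3327], [0.5397, 0.3484]]
yel (np.int32(78), np.float64(83.5), np.float64(87.2), [79, 83, 10, 9]) [[0.4291, 0.1346], [0.4375, 0.0726]]
yel (np.int32(75), np.float64(83.4), np.float64(106.0), [79, 102, 10, 9]) [[0.4435, 0.1398], [0.4576, 0.0799]]
yel (np.int32(1100), np.float64(281.2), np.float64(170.8), [246, 152, 72, 53]) [[0.4393, 0.3072], [0.4517, 0.3128]]
yel (np.int32(1172), np.float64(354.1), np.float64(296.5), [336, 276, 37, 41]) [[0.5142, 0.4022], [0.556, 0.4451]]
blue (np.int32(1351), np.float64(282.0), np.float64(216.1), [262, 196, 42, 42]) [[0.4708, 0.3201], [0.4955, 0.3308]]
blue (np.int32(805), np.float64(233.3), np.float64(242.3), [195, 223, 66, 57]) [[0.504, 0.293], [0.5417, 0.293]]
```

View pics/w1.png

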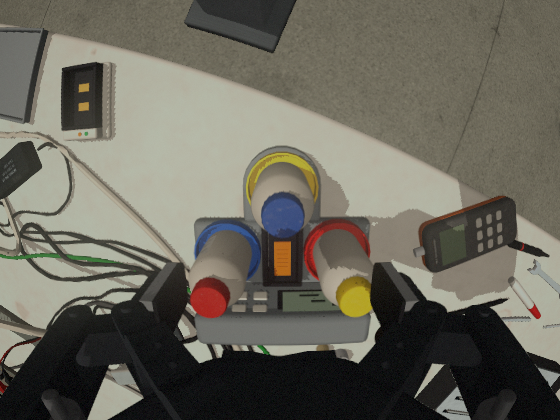

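Wrist view: blue cap (282,216), red cap (210,298), yellow cap (354,296) and pad (282,258) all agree with the top view to a few mm. Going down on the blue bottle.

Call:
apply_moves([
  {"jaw": -1,"dp": [-2,1,-30],"spin": 0},
  {"jaw": -1,"dp": [0,0,-30],"spin": 0},
  {"jaw": -1,"dp": [0,0,-30],"spin": 0},
  {"jaw": -1,"dp": [0,0,-20],"spin": 0},
  {"jaw": -1,"dp": [0,0,-10],"spin": 0},
  {"jaw": 0,"dp": [0,0,0],"spin": 0},
  {"jaw": 0,"dp": [0,0,0],"spin": 0},
  {"jaw": 0,"dp": [0,0,0],"spin": 0},
  {"jaw": 0,"dp": [0,0,0],"spin": 0},
  {"jaw": 0,"dp": [0,0,0],"spin": 0},
  {"jaw": 0,"dp": [0,0,0],"spin": 0},
], squeeze=40)

```text
time_s: 2.07
position: [0.4702, 0.322, 0.0951]
orientation: [0.001, -0.187, 0.982, 0.0]
force: [0.0, 0.1, 0.2]
grip_width: 0.502
gripper_force: 0.2
```

Run:
```python
from h import *
p,d,c=wrist();s,_=bot.read_camera("side")
cv2.imwrite("pics/w2.png",np.hstack([p[150:420,140:420,::-1],cv2.resize(s[120:260,180:340,::-1],(310,270))]))
```

```text
(no output)
```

View pics/w2.png

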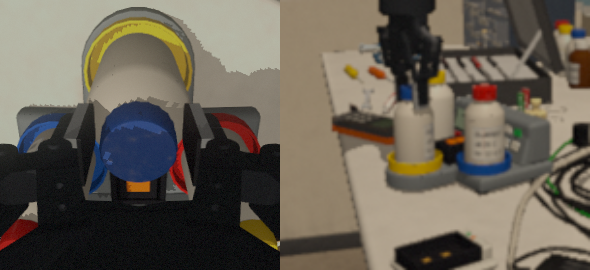

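Run:
```python
from h import *
p,d,c=wrist();P,K=c
def pt(u,v):
    a=np.array([(u-K[0,2])/K[0,0],(v-K[1,2])/K[1,1]]);r=np.linalg.norm(a);e=np.array([*(np.sin(r)*a/r),np.cos(r)])
    X=np.append(e*d[v,u]/e[2],1);T=P@X; 
    return T[:3]
s=bot.read_state();w,x,y,z=s["orientation"];R=Rot.from_quat([x,y,z,w]).as_matrix()
for v in (258,270,290,320):
    print(v,[(u,*(np.round(1000*(R.T@(pt(u,v)-s["position"]))).astype(int).tolist()),d[v,u].round(3)) for u in (215,222,228,234,240,320,326,332,338,345)])
print(s["grip_width"],s["position"])
```

```text
258 [(215, -39, -53, 82, np.float32(0.264)), (222, 11, -26, -30, np.float32(0.143)), (228, 12, -23, -30, np.float32(0.142)), (234, 6, -22, -18, np.float32(0.155)), (240, 8, -19, -21, np.float32(0.152)), (320, 7, 19, -19, np.float32(0.154)), (326, 11, 21, -28, np.float32(0.144)), (332, 11, 23, -29, np.float32(0.143)), (338, 12, 26, -31, np.float32(0.141)), (345, -39, 54, 83, np.float32(0.264))]
270 [(215, 12, -27, -43, np.float32(0.13)), (222, 12, -24, -44, np.float32(0.129)), (228, 10, -22, -38, np.float32(0.135)), (234, 2, -22, -23, np.float32(0.151)), (240, 2, -19, -23, np.float32(0.151)), (320, 1, 19, -21, np.float32(0.154)), (326, 6, 20, -31, np.float32(0.142)), (332, 12, 21, -43, np.float32(0.129)), (338, 11, 24, -42, np.float32(0.13)), (345, 12, 27, -42, np.float32(0.13))]
290 [(215, 11, -24, -58, np.float32(0.116)), (222, 8, -22, -53, np.float32(0.121)), (228, 2, -22, -41, np.float32(0.134)), (234, -7, -22, -26, np.float32(0.151)), (240, -11, -20, -19, np.float32(0.158)), (320, -12, 20, -17, np.float32(0.162)), (326, -3, 21, -33, np.float32(0.143)), (332, 7, 20, -50, np.float32(0.124)), (338, 11, 21, -58, np.float32(0.116)), (345, 11, 24, -58, np.float32(0.116))]
320 [(215, 18, -18, -87, np.float32(0.086)), (222, -3, -23, -58, np.float32(0.119)), (228, -68, -38, 35, np.float32(0.226)), (234, -89, -38, 66, np.float32(0.262)), (240, -89, -33, 66, np.float32(0.262)), (320, -88, 34, 65, np.float32(0.26)), (326, -70, 34, 39, np.float32(0.231)), (332, -5, 20, -54, np.float32(0.123)), (338, -3, 22, -57, np.float32(0.12)), (345, 18, 18, -87, np.float32(0.086))]
0.4974595429923835 [0.46999839 0.32173348 0.09440589]
```

Run:
```python
from h import *
p,d,c=wrist();P,K=c
s=bot.read_state();w,x,y,z=s["orientation"];R=Rot.from_quat([x,y,z,w]).as_matrix()
vv,uu=np.mgrid[0:420,0:560];ax=(uu-K[0,2])/K[0,0];ay=(vv-K[1,2])/K[1,1];r=np.hypot(ax,ay)+1e-9
X=np.dstack([np.tan(r)*ax/r*d,np.tan(r)*ay/r*d,d,np.ones_like(d)])@P.T
t=1000*((X[:,:,:3]-s["position"])@R)
for u in (218,224,228,235,242,250,265,280,325,332,338):
    print(u,[(v,*np.round(t[v,u]).astype(int).tolist()) for v in range(150,262,12)])
```

```text
218 [(150, 49, -49, 93), (162, 39, -49, 93), (174, 29, -49, 93), (186, 19, -50, 95), (198, 9, -50, 94), (210, -1, -51, 93), (222, -11, -51, 94), (234, -21, -52, 93), (246, -33, -53, 95), (258, 11, -28, -30)]
224 [(150, 48, -44, 94), (162, 39, -44, 93), (174, 29, -44, 94), (186, 19, -45, 94), (198, 9, -45, 93), (210, 6, -41, 68), (222, 2, -39, 52), (234, -13, -42, 70), (246, -23, -43, 69), (258, 12, -25, -31)]
228 [(150, 48, -41, 94), (162, 39, -41, 94), (174, 29, -41, 94), (186, 19, -42, 94), (198, 16, -38, 67), (210, 11, -35, 52), (222, 0, -37, 57), (234, -7, -36, 52), (246, -23, -40, 69), (258, 12, -23, -31)]
235 [(150, 48, -35, 93), (162, 39, -35, 93), (174, 29, -35, 93), (186, 25, -32, 67), (198, 16, -32, 65), (210, 7, -32, 64), (222, -2, -33, 64), (234, 16, -22, -10), (246, 12, -22, -17), (258, 7, -22, -19)]
242 [(150, 48, -29, 94), (162, 39, -30, 94), (174, 33, -27, 68), (186, 28, -25, 51), (198, 16, -27, 66), (210, 16, -24, 34), (222, 20, -20, -2), (234, 18, -18, -15), (246, 13, -18, -19), (258, 8, -18, -22)]
250 [(150, 48, -23, 93), (162, 39, -23, 93), (174, 33, -21, 69), (18
[... 422 characters left out ...]
98, 27, 0, 18), (210, 27, 0, -5), (222, 24, 0, -17), (234, 20, 0, -22), (246, 16, 0, -25), (258, 14, 0, -36)]
325 [(150, 48, 36, 93), (162, 39, 36, 94), (174, 29, 36, 92), (186, 24, 33, 69), (198, 20, 31, 51), (210, 8, 33, 64), (222, -2, 33, 65), (234, -9, 33, 59), (246, 11, 22, -13), (258, 10, 20, -27)]
332 [(150, 48, 41, 94), (162, 39, 42, 94), (174, 29, 42, 94), (186, 19, 42, 94), (198, 9, 43, 95), (210, 6, 39, 69), (222, -3, 39, 68), (234, -13, 40, 69), (246, -23, 40, 69), (258, 12, 23, -31)]
338 [(150, 49, 46, 92), (162, 39, 46, 93), (174, 29, 47, 94), (186, 19, 47, 95), (198, 10, 47, 92), (210, -1, 48, 95), (222, -11, 49, 94), (234, -22, 49, 95), (246, -33, 50, 95), (258, 11, 26, -29)]
```

The fingers sit higher than I assumed: the tips are at the shoulder, just below the cap. I'll rise a little and take the cap.

Call:
apply_moves([
  {"jaw": 0,"dp": [0,-1,10],"spin": 0},
  {"jaw": 1,"dp": [0,0,0],"spin": 0},
  {"jaw": 1,"dp": [0,0,0],"spin": 0},
  {"jaw": 1,"dp": [0,0,0],"spin": 0},
  {"jaw": 1,"dp": [0,0,0],"spin": 0},
  {"jaw": 1,"dp": [0,0,0],"spin": 0},
], squeeze=40)

```text
time_s: 2.77
position: [0.4698, 0.3209, 0.1055]
orientation: [0.001, -0.187, 0.982, 0.0]
force: [-2.4, -1.0, 7.4]
grip_width: 0.379
gripper_force: 39.7
```

Run:
```python
from h import *
s,_=bot.read_camera("side");cv2.imwrite("pics/s2.png",cv2.resize(s[150:230,210:310,::-1],(700,560),interpolation=cv2.INTER_CUBIC))
```

```text
(no output)
```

View pics/s2.png

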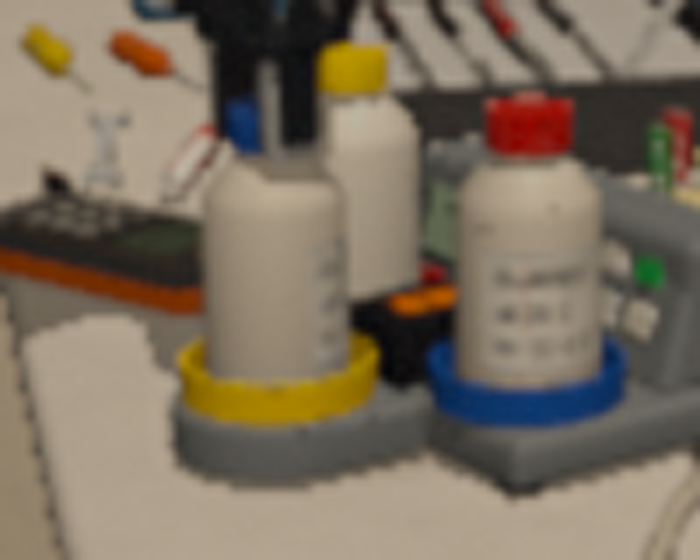

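Side view: the fingers are around the blue cap with the tips on the shoulder at about (290,155). They press slightly on it, so I'll regrip a few mm higher and then lift.

Call:
apply_moves([
  {"jaw": 0.1,"dp": [0,0,0],"spin": 0},
  {"jaw": 0,"dp": [0,0,5],"spin": 0},
  {"jaw": 1,"dp": [0,0,0],"spin": 0},
  {"jaw": 1,"dp": [0,0,0],"spin": 0},
  {"jaw": 1,"dp": [0,0,0],"spin": 0},
  {"jaw": 1,"dp": [0,0,0],"spin": 0},
  {"jaw": 1,"dp": [0,0,0],"spin": 0},
], squeeze=40)

```text
time_s: 3.4
position: [0.4695, 0.3209, 0.1091]
orientation: [0.001, -0.187, 0.982, 0.0]
force: [-0.0, -0.4, 5.1]
grip_width: 0.382
gripper_force: 40.1
```

Call:
apply_moves([
  {"jaw": 1,"dp": [0,0,20],"spin": 0},
  {"jaw": 1,"dp": [0,0,30],"spin": 0},
  {"jaw": 1,"dp": [-2,-20,10],"spin": 0},
  {"jaw": 1,"dp": [-3,-36,0],"spin": -2},
  {"jaw": 1,"dp": [-3,-36,0],"spin": -2},
  {"jaw": 1,"dp": [-3,-36,0],"spin": -2},
  {"jaw": 1,"dp": [-3,-36,0],"spin": -2},
  {"jaw": 1,"dp": [-3,-36,0],"spin": -2},
  {"jaw": 1,"dp": [-3,-36,0],"spin": -2},
  {"jaw": 1,"dp": [-3,-36,0],"spin": -2},
  {"jaw": 1,"dp": [-3,-36,0],"spin": -2},
], squeeze=60)

```text
time_s: 4.32
position: [0.4416, 0.0111, 0.1667]
orientation: [-0.001, -0.048, 0.999, 0.0]
force: [0.1, -0.1, -1.6]
grip_width: 0.37
gripper_force: 59.9
```

Call:
apply_moves([
  {"jaw": 1,"dp": [-1,-39,0],"spin": 0},
  {"jaw": 1,"dp": [-1,-39,0],"spin": 0},
  {"jaw": 1,"dp": [-1,-39,0],"spin": 0},
  {"jaw": 1,"dp": [-2,-39,0],"spin": 0},
  {"jaw": 1,"dp": [-2,-39,0],"spin": 0},
  {"jaw": 1,"dp": [-2,-39,0],"spin": 0},
  {"jaw": 1,"dp": [0,0,-20],"spin": 0},
  {"jaw": 1,"dp": [0,0,-30],"spin": 0},
  {"jaw": 1,"dp": [0,0,-20],"spin": 0},
  {"jaw": 1,"dp": [0,0,-8],"spin": 0},
  {"jaw": 1,"dp": [0,0,0],"spin": 0},
  {"jaw": 1,"dp": [0,0,0],"spin": 0},
])

```text
time_s: 5.32
position: [0.4335, -0.2209, 0.0897]
orientation: [-0.001, -0.049, 0.999, 0.001]
force: [0.3, 0.1, -0.8]
grip_width: 0.368
gripper_force: 60.3
```

Call:
apply_moves([
  {"jaw": 1,"dp": [0,0,-4],"spin": 0},
  {"jaw": 1,"dp": [0,0,-2],"spin": 0},
  {"jaw": 1,"dp": [0,0,-1],"spin": 0},
  {"jaw": 1,"dp": [0,0,0],"spin": 0},
])

```text
time_s: 5.65
position: [0.4346, -0.2215, 0.0841]
orientation: [0.0, -0.049, 0.999, -0.0]
force: [0.3, 0.4, -1.3]
grip_width: 0.371
gripper_force: 60.3
```

Call:
apply_moves([
  {"jaw": 1,"dp": [0,0,-2],"spin": 0},
  {"jaw": 1,"dp": [0,0,0],"spin": 0},
  {"jaw": 0.1,"dp": [0,0,0],"spin": 0},
  {"jaw": 0,"dp": [0,0,0],"spin": 0},
  {"jaw": -0.2,"dp": [0,0,0],"spin": 0},
  {"jaw": -0.2,"dp": [0,0,20],"spin": 0},
  {"jaw": -0.2,"dp": [0,0,40],"spin": 0},
])

```text
time_s: 6.23
position: [0.4303, -0.2188, 0.1358]
orientation: [-0.005, -0.048, 0.999, 0.004]
force: [-0.0, 0.2, -0.2]
grip_width: 0.599
gripper_force: 0.0
```

Run:
```python
from h import *
p,d=bot.read_camera("top");scan(p,lambda u,v,z:ray("top",u,v,z),(.115,),20,(340,190,480,300))
q,_=bot.read_camera("side");cv2.imwrite("pics/s3.png",cv2.resize(q[200:400,200:400,::-1],(600,600)))
```

```text
(no output)
```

View pics/s3.png

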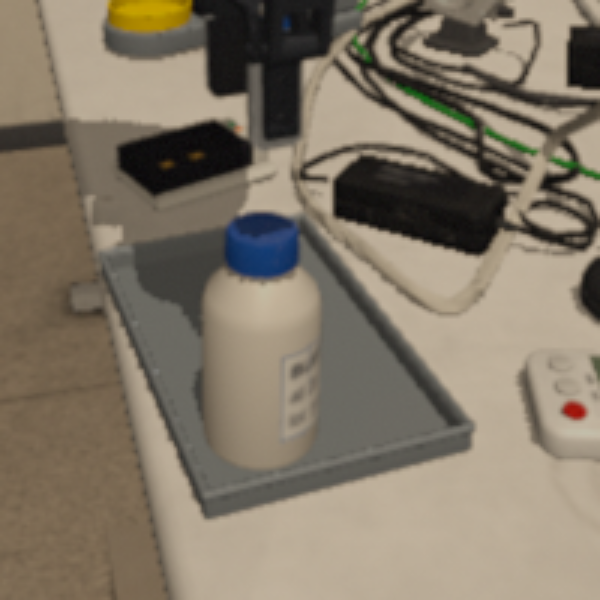

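The blue bottle stands on the tray (cap at about (262,245) in the crop). Back for the red one.

Call:
apply_moves([
  {"jaw": -0.2,"dp": [0,0,30],"spin": 0},
  {"jaw": -0.2,"dp": [8,38,10],"spin": 2},
  {"jaw": -0.2,"dp": [10,39,0],"spin": 2},
  {"jaw": -0.2,"dp": [10,39,0],"spin": 2},
  {"jaw": -0.2,"dp": [10,39,0],"spin": 2},
  {"jaw": -0.2,"dp": [10,39,0],"spin": 2},
  {"jaw": -0.2,"dp": [10,39,0],"spin": 2},
  {"jaw": -0.2,"dp": [10,39,0],"spin": 2},
  {"jaw": -0.2,"dp": [10,39,0],"spin": 2},
  {"jaw": -0.2,"dp": [10,39,0],"spin": 0},
  {"jaw": -0.2,"dp": [10,39,0],"spin": 0},
  {"jaw": -0.2,"dp": [10,39,0],"spin": 0},
])

```text
time_s: 7.33
position: [0.5424, 0.2087, 0.1812]
orientation: [0.0, -0.187, 0.982, -0.0]
force: [2.0, 0.1, 0.1]
grip_width: 0.598
gripper_force: 0.0
```

Call:
apply_moves([
  {"jaw": -0.2,"dp": [10,40,0],"spin": 0},
  {"jaw": -0.2,"dp": [10,40,0],"spin": 0},
  {"jaw": -0.2,"dp": [0,0,0],"spin": 0},
  {"jaw": -0.2,"dp": [0,0,0],"spin": 0},
])

```text
time_s: 7.67
position: [0.5618, 0.2887, 0.1793]
orientation: [-0.001, -0.189, 0.982, -0.0]
force: [-0.8, -0.9, 0.4]
grip_width: 0.601
gripper_force: 0.0
```

Run:
```python
from h import *
p,d,c=wrist();scan(p,lambda u,v,z:wray(u,v,z,c),(.141,),200);print(bot.read_state()["position"])
```

```text
red (np.int32(1240), np.float64(391.7), np.float64(189.5), [369, 161, 67, 75]) [[0.508, 0.3458]]
red (np.int32(2050), np.float64(279.3), np.float64(232.2), [255, 206, 49, 53]) [[0.5621, 0.2884]]
orange (np.int32(779), np.float64(347.2), np.float64(200.9), [337, 181, 21, 41]) [[0.5264, 0.3211]]
yel (np.int32(5063), np.float64(346.9), np.float64(120.3), [307, 80, 80, 82]) [[0.4797, 0.3002]]
yel (np.int32(1649), np.float64(448.4), np.float64(230.4), [426, 207, 46, 48]) [[0.5172, 0.4009]]
blue (np.int32(1158), np.float64(281.8), np.float64(178.1), [241, 160, 80, 54]) [[0.5285, 0.2767]]
[0.56181402 0.28715063 0.18017566]
```

Call:
apply_moves([
  {"jaw": -0.2,"dp": [0,0,-30],"spin": 0},
  {"jaw": -0.2,"dp": [0,0,-30],"spin": 0},
  {"jaw": -0.2,"dp": [0,0,-10],"spin": 0},
  {"jaw": 0,"dp": [0,0,0],"spin": 0},
  {"jaw": 1,"dp": [0,0,0],"spin": 0},
  {"jaw": 1,"dp": [0,0,0],"spin": 0},
  {"jaw": 1,"dp": [0,0,0],"spin": 0},
  {"jaw": 1,"dp": [0,0,0],"spin": 0},
  {"jaw": 1,"dp": [0,0,0],"spin": 0},
])

```text
time_s: 8.47
position: [0.563, 0.2868, 0.1129]
orientation: [0.001, -0.187, 0.982, 0.0]
force: [-0.3, 0.6, -1.6]
grip_width: 0.37
gripper_force: 59.4
```

Call:
apply_moves([
  {"jaw": 1,"dp": [0,0,20],"spin": 0},
  {"jaw": 1,"dp": [0,0,30],"spin": 0},
  {"jaw": 1,"dp": [-5,-21,10],"spin": 0},
  {"jaw": 1,"dp": [-15,-40,0],"spin": -2},
  {"jaw": 1,"dp": [-15,-40,0],"spin": -2},
  {"jaw": 1,"dp": [-15,-40,0],"spin": -2},
  {"jaw": 1,"dp": [-15,-40,0],"spin": -2},
  {"jaw": 1,"dp": [-15,-40,0],"spin": -2},
  {"jaw": 1,"dp": [-15,-40,0],"spin": -2},
  {"jaw": 1,"dp": [-15,-40,0],"spin": -2},
  {"jaw": 1,"dp": [-15,-40,0],"spin": -2},
  {"jaw": 1,"dp": [-15,-40,0],"spin": 0},
])

```text
time_s: 9.47
position: [0.4248, -0.0871, 0.1723]
orientation: [0.001, -0.048, 0.999, -0.0]
force: [1.3, -0.8, -0.5]
grip_width: 0.369
gripper_force: 59.6
```

Call:
apply_moves([
  {"jaw": 1,"dp": [0,0,0],"spin": 0},
  {"jaw": 1,"dp": [0,0,-20],"spin": 0},
  {"jaw": 1,"dp": [0,0,-30],"spin": 0},
  {"jaw": 1,"dp": [0,0,-20],"spin": 0},
  {"jaw": 1,"dp": [0,0,-8],"spin": 0},
  {"jaw": 1,"dp": [0,0,0],"spin": 0},
  {"jaw": 1,"dp": [0,0,0],"spin": 0},
])

```text
time_s: 10.05
position: [0.4259, -0.0854, 0.0942]
orientation: [0.0, -0.049, 0.999, -0.0]
force: [-0.1, 0.1, -0.6]
grip_width: 0.367
gripper_force: 59.7
```

Call:
apply_moves([
  {"jaw": 1,"dp": [-3,-8,-2],"spin": 0},
  {"jaw": 1,"dp": [0,0,-3],"spin": 0},
  {"jaw": 1,"dp": [0,0,-3],"spin": 0},
  {"jaw": 1,"dp": [0,0,-1],"spin": 0},
  {"jaw": 1,"dp": [0,0,0],"spin": 0},
  {"jaw": 0.1,"dp": [0,0,0],"spin": 0},
  {"jaw": 0,"dp": [0,0,0],"spin": 0},
  {"jaw": -0.2,"dp": [0,0,0],"spin": 0},
  {"jaw": -0.2,"dp": [0,0,20],"spin": 0},
  {"jaw": -0.2,"dp": [0,0,40],"spin": 0},
  {"jaw": -0.2,"dp": [0,0,36],"spin": 0},
])

```text
time_s: 10.97
position: [0.421, -0.0929, 0.18]
orientation: [-0.002, -0.048, 0.999, 0.001]
force: [1.8, 0.0, 0.5]
grip_width: 0.597
gripper_force: 0.0
```

Call:
apply_moves([
  {"jaw": -0.2,"dp": [7,39,0],"spin": 2},
  {"jaw": -0.2,"dp": [7,39,0],"spin": 2},
  {"jaw": -0.2,"dp": [7,39,0],"spin": 2},
  {"jaw": -0.2,"dp": [7,39,0],"spin": 2},
  {"jaw": -0.2,"dp": [7,39,0],"spin": 2},
  {"jaw": -0.2,"dp": [7,39,0],"spin": 2},
  {"jaw": -0.2,"dp": [7,39,0],"spin": 2},
  {"jaw": -0.2,"dp": [7,39,0],"spin": 2},
  {"jaw": -0.2,"dp": [7,39,0],"spin": 0},
  {"jaw": -0.2,"dp": [7,39,0],"spin": 0},
  {"jaw": -0.2,"dp": [7,39,0],"spin": 0},
  {"jaw": -0.2,"dp": [7,39,0],"spin": 0},
])

```text
time_s: 11.97
position: [0.5063, 0.3765, 0.18]
orientation: [-0.0, -0.187, 0.982, -0.0]
force: [1.5, -0.2, 1.0]
grip_width: 0.602
gripper_force: 0.0
```

Call:
apply_moves([
  {"jaw": -0.2,"dp": [7,30,0],"spin": 0},
  {"jaw": -0.2,"dp": [0,0,0],"spin": 0},
  {"jaw": -0.2,"dp": [0,0,0],"spin": 0},
])

```text
time_s: 12.22
position: [0.5128, 0.4057, 0.1782]
orientation: [-0.001, -0.188, 0.982, -0.001]
force: [0.6, -0.2, -0.0]
grip_width: 0.599
gripper_force: 0.0
```

Run:
```python
from h import *
p,d,c=wrist();scan(p,lambda u,v,z:wray(u,v,z,c),(.141,.05),200);s=bot.read_state();print(s["position"],s["orientation"])
```

```text
red (np.int32(1330), np.float64(276.4), np.float64(181.5), [238, 161, 80, 58]) [[0.4826, 0.3913], [0.4983, 0.3968]]
orange (np.int32(811), np.float64(211.0), np.float64(203.4), [201, 183, 21, 42]) [[0.511, 0.3576], [0.5398, 0.3476]]
yel (np.int32(5093), np.float64(211.6), np.float64(122.5), [172, 83, 80, 81]) [[0.4627, 0.3408], [0.4693, 0.3231]]
yel (np.int32(2089), np.float64(279.0), np.float64(236.1), [255, 210, 50, 53]) [[0.5153, 0.4061], [0.546, 0.4183]]
blue (np.int32(3769), np.float64(156.2), np.float64(201.2), [120, 164, 70, 74]) [[0.5234, 0.3221], [0.5578, 0.2958]]
[0.51301742 0.40447105 0.17919771] [-9.81358445e-04 -1.87441604e-01  9.82274977e-01 -7.43053002e-04]
```

Call:
apply_moves([
  {"jaw": -0.2,"dp": [2,1,-30],"spin": 0},
  {"jaw": -0.2,"dp": [0,0,-30],"spin": 0},
  {"jaw": -0.2,"dp": [0,0,-8],"spin": 0},
  {"jaw": 0,"dp": [0,0,0],"spin": 0},
  {"jaw": 1,"dp": [0,0,0],"spin": 0},
  {"jaw": 1,"dp": [0,0,0],"spin": 0},
  {"jaw": 1,"dp": [0,0,0],"spin": 0},
  {"jaw": 1,"dp": [0,0,0],"spin": 0},
  {"jaw": 1,"dp": [0,0,0],"spin": 0},
])

```text
time_s: 13.02
position: [0.5162, 0.4059, 0.1139]
orientation: [0.001, -0.187, 0.982, 0.0]
force: [-0.5, 0.3, -0.4]
grip_width: 0.369
gripper_force: 59.5
```

Call:
apply_moves([
  {"jaw": 1,"dp": [0,0,25],"spin": 0},
  {"jaw": 1,"dp": [0,0,35],"spin": 0},
  {"jaw": 1,"dp": [-10,-25,10],"spin": 0},
  {"jaw": 1,"dp": [-1,-40,0],"spin": -2},
  {"jaw": 1,"dp": [-1,-40,0],"spin": -2},
  {"jaw": 1,"dp": [0,-40,0],"spin": -2},
  {"jaw": 1,"dp": [0,-40,0],"spin": -2},
  {"jaw": 1,"dp": [0,-40,0],"spin": -2},
  {"jaw": 1,"dp": [0,-40,0],"spin": -2},
  {"jaw": 1,"dp": [0,-40,0],"spin": -2},
  {"jaw": 1,"dp": [0,-40,0],"spin": -2},
  {"jaw": 1,"dp": [0,-40,0],"spin": 0},
])

```text
time_s: 14.02
position: [0.5034, 0.0187, 0.1833]
orientation: [0.001, -0.048, 0.999, -0.0]
force: [1.2, -0.3, -1.2]
grip_width: 0.366
gripper_force: 59.7
```

Call:
apply_moves([
  {"jaw": 1,"dp": [0,-40,0],"spin": 0},
  {"jaw": 1,"dp": [0,-40,0],"spin": 0},
  {"jaw": 1,"dp": [0,-40,0],"spin": 0},
  {"jaw": 1,"dp": [-10,-40,0],"spin": 0},
  {"jaw": 1,"dp": [-8,-18,0],"spin": 0},
  {"jaw": 1,"dp": [0,0,-25],"spin": 0},
  {"jaw": 1,"dp": [0,0,-35],"spin": 0},
  {"jaw": 1,"dp": [0,0,-20],"spin": 0},
  {"jaw": 1,"dp": [0,0,-8],"spin": 0},
  {"jaw": 1,"dp": [0,0,0],"spin": 0},
])

```text
time_s: 14.85
position: [0.4836, -0.1567, 0.0921]
orientation: [-0.002, -0.048, 0.999, 0.001]
force: [-0.1, -0.6, -0.9]
grip_width: 0.367
gripper_force: 59.8
```

Now lower to contact (0.088), release, rise and look.

Call:
apply_moves([
  {"jaw": 1,"dp": [0,0,-2],"spin": 0},
  {"jaw": 1,"dp": [0,0,-2],"spin": 0},
  {"jaw": 1,"dp": [0,0,-1],"spin": 0},
  {"jaw": 1,"dp": [0,0,0],"spin": 0},
  {"jaw": 0.1,"dp": [0,0,0],"spin": 0},
  {"jaw": 0,"dp": [0,0,0],"spin": 0},
  {"jaw": -0.2,"dp": [0,0,0],"spin": 0},
  {"jaw": -0.2,"dp": [0,0,20],"spin": 0},
  {"jaw": -0.2,"dp": [0,0,40],"spin": 0},
  {"jaw": -0.2,"dp": [0,0,40],"spin": 0},
  {"jaw": -0.2,"dp": [0,40,0],"spin": 0},
  {"jaw": -0.2,"dp": [0,40,0],"spin": 0},
])

```text
time_s: 15.85
position: [0.4882, -0.0791, 0.1939]
orientation: [0.004, -0.046, 0.999, -0.001]
force: [0.5, 1.1, -0.2]
grip_width: 0.604
gripper_force: 0.0
```

Call:
apply_moves([
  {"jaw": 0.2,"dp": [3,40,0],"spin": 2},
  {"jaw": 1,"dp": [3,40,0],"spin": 2},
  {"jaw": 1,"dp": [4,40,0],"spin": 2},
  {"jaw": 1,"dp": [4,40,0],"spin": 2},
  {"jaw": 1,"dp": [4,40,0],"spin": 2},
  {"jaw": 1,"dp": [4,40,0],"spin": 2},
  {"jaw": 1,"dp": [4,40,0],"spin": 2},
  {"jaw": 1,"dp": [4,40,0],"spin": 2},
  {"jaw": 1,"dp": [6,40,0],"spin": 0},
  {"jaw": 1,"dp": [6,40,0],"spin": 0},
  {"jaw": 1,"dp": [4,22,0],"spin": 0},
  {"jaw": 1,"dp": [0,0,0],"spin": 0},
])

```text
time_s: 16.85
position: [0.5312, 0.3494, 0.1882]
orientation: [-0.0, -0.19, 0.982, 0.001]
force: [-1.3, -2.0, -0.4]
grip_width: -0.003
gripper_force: 0.0
```

Run:
```python
from h import *
p,d,c=wrist();scan(p,lambda u,v,z:wray(u,v,z,c),(.05,),200);s=bot.read_state();print(s["position"],s["orientation"],s["grip_width"])
t,_=bot.read_camera("top");scan(t,lambda u,v,z:ray("top",u,v,z),(.115,.05),40,(110,150,480,300));cv2.imwrite("pics/w4.png",np.hstack([p[160:420,150:410,::-1],t[60:320,100:500,::-1]]))
```

```text
red (np.int32(4463), np.float64(335.8), np.float64(200.6), [299, 164, 75, 75]) [[0.5145, 0.4012]]
orange (np.int32(778), np.float64(274.0), np.float64(204.0), [265, 184, 19, 41]) [[0.5397, 0.3475]]
yel (np.int32(5025), np.float64(274.5), np.float64(124.5), [235, 85, 80, 80]) [[0.47, 0.3203]]
blue (np.int32(4165), np.float64(213.8), np.float64(200.8), [176, 164, 75, 75]) [[0.5582, 0.2926]]
[0.53115433 0.34677298 0.18861393] [-2.87471814e-04 -1.88720574e-01  9.82030782e-01 -7.20323670e-05] 0.0016541237886757718
red (np.int32(225), np.float64(385.7), np.float64(261.7), [377, 254, 18, 16]) [[0.4293, -0.0877], [0.4352, -0.1046]]
orange (np.int32(153), np.float64(178.2), np.float64(210.7), [172, 202, 13, 19]) [[0.5272, 0.3353], [0.5402, 0.3492]]
yel (np.int32(639), np.float64(194.6), np.float64(240.6), [179, 225, 29, 35]) [[0.4659, 0.2987], [0.4744, 0.3099]]
yel (np.int32(225), np.float64(415.9), np.float64(232.2), [407, 225, 18, 16]) [[0.4904, -0.1513], [0.5007, -0.1729]]
blue (np.int32(905), np.float64(205.2), np.float64(202.3), [188, 186, 35, 34]) [[0.5457, 0.2807], [0.5601, 0.2906]]
blue (np.int32(196), np.float64(450.4), np.float64(258.1), [442, 251, 17, 15]) [[0.4387, -0.2186], [0.4452, -0.245]]
```

View pics/w4.png

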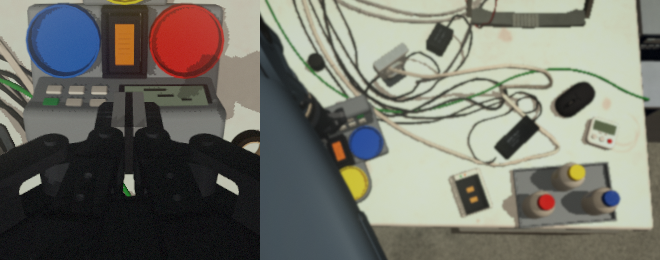

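All three bottles stand on the tray (caps at (575,172), (545,203), (612,199) in the right half). The bay is clear. I'll turn the shut fingers a quarter turn, so that they fit well inside the bay, and move over the pad.

Call:
apply_moves([
  {"jaw": 1,"dp": [9,1,0],"spin": 7},
  {"jaw": 1,"dp": [0,0,-10],"spin": 7},
  {"jaw": 1,"dp": [0,0,-10],"spin": 7},
  {"jaw": 1,"dp": [0,0,-10],"spin": 7},
  {"jaw": 1,"dp": [0,0,-10],"spin": 7},
  {"jaw": 1,"dp": [0,0,-10],"spin": 7},
  {"jaw": 1,"dp": [0,0,-10],"spin": 7},
  {"jaw": 1,"dp": [0,0,-10],"spin": 7},
  {"jaw": 1,"dp": [0,0,-10],"spin": 7},
  {"jaw": 1,"dp": [0,0,-10],"spin": 7},
  {"jaw": 1,"dp": [0,0,-10],"spin": 7},
  {"jaw": 1,"dp": [0,0,0],"spin": 7},
])

```text
time_s: 17.95
position: [0.5393, 0.3427, 0.0872]
orientation: [0.002, 0.797, -0.603, -0.001]
force: [-0.1, -0.6, 0.3]
grip_width: 0.002
gripper_force: 0.0
```

Call:
apply_moves([
  {"jaw": 1,"dp": [0,0,0],"spin": 6},
  {"jaw": 1,"dp": [0,0,0],"spin": 0},
  {"jaw": 1,"dp": [0,0,0],"spin": 0},
])

```text
time_s: 18.2
position: [0.5409, 0.3441, 0.09]
orientation: [-0.0, 0.826, -0.564, 0.0]
force: [-0.4, 0.6, -0.0]
grip_width: -0.0
gripper_force: 0.0
```

Run:
```python
from h import *
p,d,c=wrist();P,K=c
s=bot.read_state();w,x,y,z=s["orientation"];R=Rot.from_quat([x,y,z,w]).as_matrix();print(s["position"],s["force"],R[:,1])
vv,uu=np.mgrid[0:420,0:560];ax=(uu-K[0,2])/K[0,0];ay=(vv-K[1,2])/K[1,1];r=np.hypot(ax,ay)+1e-9
X=np.dstack([np.tan(r)*ax/r*d,np.tan(r)*ay/r*d,d,np.ones_like(d)])@P.T
t=1000*((X[:,:,:3]-s["position"])@R)
for u in (265,274,290): print(u,[(v,*np.round(t[v,u]).astype(int).tolist()) for v in range(190,300,6)])
q,_=bot.read_camera("side");cv2.imwrite("pics/s5.png",np.hstack([cv2.resize(q[130:220,220:340,::-1],(480,360)),p[150:330,170:390,::-1][:, :, :].repeat(2,0).repeat(2,1)[:360,:320]]))
```

```text
[0.54088291 0.34439897 0.09008452] [ 0.81047245  0.84723752 -0.76284835] [-9.31599853e-01 -3.63484805e-01 -7.14165146e-04]
265 [(190, 24, -8, 59), (196, 22, -8, 49), (202, 19, -8, 46), (208, 16, -8, 40), (214, 12, -8, 41), (220, 8, -8, 40), (226, 4, -8, 39), (232, 0, -8, 39), (238, -4, -8, 38), (244, -8, -8, 39), (250, -13, -8, 39), (256, 12, -5, -27), (262, 13, -5, -35), (268, 12, -5, -39), (274, 12, -5, -45), (280, 12, -4, -50), (286, 12, -4, -56), (292, 13, -4, -61), (298, 13, -4, -66)]
274 [(190, 24, -2, 59), (196, 22, -2, 47), (202, 18, -2, 47), (208, 16, -2, 39), (214, 12, -2, 40), (220, 8, -2, 39), (226, 4, -2, 39), (232, 0, -2, 39), (238, -4, -2, 38), (244, -8, -2, 39), (250, -13, -2, 39), (256, 13, -1, -29), (262, 11, -1, -32), (268, 12, -1, -40), (274, 12, -1, -45), (280, 12, -1, -51), (286, 13, -1, -56), (292, 10, -1, -56), (298, 8, -1, -57)]
290 [(190, 25, 9, 55), (196, 19, 9, 63), (202, 19, 8, 46), (208, 16, 8, 39), (214, 11, 8, 42), (220, 8, 8, 40), (226, 4, 8, 39), (232, 0, 8, 39), (238, -4, 8, 39), (244, -8, 8, 38), (250, -13, 9, 39), (256, 12, 6, -28), (262, 12, 6, -34), (268, 12, 6, -40), (274, 12, 5, -46), (280, 12, 5, -51), (286, 13, 5, -56), (292, 13, 5, -61), (298, 13, 5, -66)]
```

View pics/s5.png

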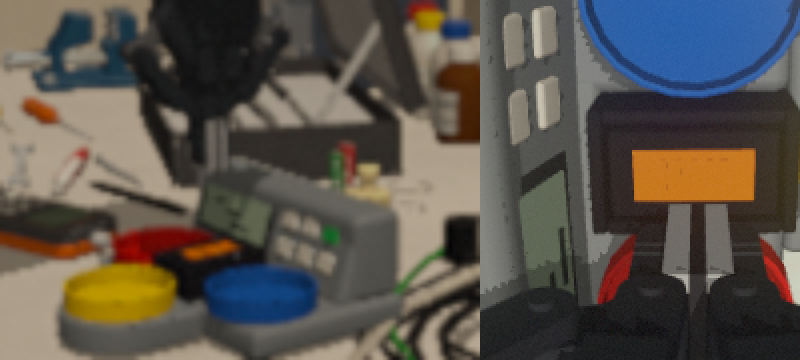

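Both views show the shut fingertips about 25 mm above the reported TCP, roughly 66 mm over the pad. The wrist crop has the pad at (693,175). I'll go down in stages and watch the force.

Call:
apply_moves([
  {"jaw": 1,"dp": [-1,3,-15],"spin": 0},
  {"jaw": 1,"dp": [0,0,-20],"spin": 0},
  {"jaw": 1,"dp": [0,0,-10],"spin": 0},
  {"jaw": 1,"dp": [0,0,-5],"spin": 0},
  {"jaw": 1,"dp": [0,0,0],"spin": 0},
  {"jaw": 1,"dp": [0,0,0],"spin": 0},
])

```text
time_s: 18.8
position: [0.5395, 0.3483, 0.0396]
orientation: [0.0, 0.827, -0.563, -0.0]
force: [1.1, 0.7, 1.1]
grip_width: -0.002
gripper_force: 0.0
```

Call:
apply_moves([
  {"jaw": 1,"dp": [0,0,-4],"spin": 0},
  {"jaw": 1,"dp": [0,0,-4],"spin": 0},
  {"jaw": 1,"dp": [0,0,-4],"spin": 0},
  {"jaw": 1,"dp": [0,0,0],"spin": 0},
  {"jaw": 1,"dp": [0,0,0],"spin": 0},
])

```text
time_s: 19.22
position: [0.5406, 0.349, 0.0288]
orientation: [-0.001, 0.827, -0.563, 0.001]
force: [1.4, -0.3, 4.8]
grip_width: -0.003
gripper_force: 2.2
```

Call:
apply_moves([
  {"jaw": 1,"dp": [0,0,-2],"spin": 0},
  {"jaw": 1,"dp": [0,0,0],"spin": 0},
  {"jaw": 1,"dp": [0,0,0],"spin": 0},
])

```text
time_s: 19.47
position: [0.5406, 0.349, 0.0266]
orientation: [-0.001, 0.827, -0.562, 0.001]
force: [1.3, 1.8, 5.4]
grip_width: -0.0
gripper_force: 2.4
```

Call:
apply_moves([
  {"jaw": 1,"dp": [0,0,-2],"spin": 0},
  {"jaw": 1,"dp": [0,0,-1],"spin": 0},
  {"jaw": 1,"dp": [0,0,0],"spin": 0},
  {"jaw": 1,"dp": [0,0,0],"spin": 0},
])

```text
time_s: 19.8
position: [0.5407, 0.349, 0.0242]
orientation: [-0.001, 0.827, -0.562, 0.001]
force: [1.2, -0.1, 6.8]
grip_width: -0.001
gripper_force: 3.6
```

Call:
apply_moves([
  {"jaw": 1,"dp": [0,0,-1],"spin": 0},
  {"jaw": 1,"dp": [0,0,0],"spin": 0},
  {"jaw": 1,"dp": [0,0,10],"spin": -7},
  {"jaw": 1,"dp": [0,0,20],"spin": -7},
  {"jaw": 1,"dp": [0,0,30],"spin": -7},
  {"jaw": 1,"dp": [0,0,0],"spin": -7},
  {"jaw": 1,"dp": [0,0,0],"spin": -7},
])

```text
time_s: 20.38
position: [0.5403, 0.3489, 0.0833]
orientation: [0.001, -0.617, 0.787, -0.0]
force: [0.2, 0.1, 0.1]
grip_width: 0.005
gripper_force: 0.0
```

```bash
cat >> h.py <<'E'
def pts(p,d,c,m):
    P,K=c;vv,uu=np.nonzero(m&(d>0));ax=(uu-K[0,2])/K[0,0];ay=(vv-K[1,2])/K[1,1];r=np.hypot(ax,ay)+1e-9;k=d[vv,uu]*np.tan(r)/r
    return np.c_[k*ax,k*ay,d[vv,uu],np.ones_like(k)]@P.T[:,:3]
E
python3 - <<'E'
from h import *
p,d,c=wrist();print(bot.read_state()["position"]);m=cv2.inRange(cv2.cvtColor(p,cv2.COLOR_RGB2HSV),C["orange"][0],C["orange"][1])>0
x=pts(p,d,c,m);print(len(x),np.median(x,0).round(4));scan(p,lambda u,v,z:wray(u,v,z,c),(.068,.05))
E
```

```text
[0.53933369 0.34847373 0.08168543]
1604 [0.5358 0.3459 0.0691]
red (np.int32(3337), np.float64(340.1), np.float64(271.6), [295, 240, 84, 64]) [[0.5079, 0.3749], [0.5064, 0.3845]]
orange (np.int32(1613), np.float64(281.7), np.float64(239.4), [243, 214, 73, 49]) [[0.5375, 0.3457], [0.539, 0.3524]]
yel (np.int32(10045), np.float64(370.6), np.float64(163.8), [315, 107, 112, 115]) [[0.4787, 0.3142], [0.4742, 0.3177]]
blue (np.int32(10571), np.float64(224.7), np.float64(152.5), [167, 93, 116, 118]) [[0.5559, 0.2894], [0.5592, 0.2903]]
```

The pack has sprung up (pad at z 69 mm). I'll turn back, open and descend for the grip.

Call:
apply_moves([
  {"jaw": 0.5,"dp": [0,0,0],"spin": -7},
  {"jaw": -0.2,"dp": [0,0,0],"spin": -7},
  {"jaw": -0.2,"dp": [0,0,0],"spin": -7},
  {"jaw": -0.2,"dp": [0,0,0],"spin": -7},
  {"jaw": -0.2,"dp": [0,0,0],"spin": -7},
  {"jaw": -0.2,"dp": [0,0,0],"spin": -7},
  {"jaw": -0.2,"dp": [0,0,0],"spin": -7},
  {"jaw": -0.2,"dp": [0,0,0],"spin": -6},
  {"jaw": -0.2,"dp": [0,0,-20],"spin": 0},
  {"jaw": -0.2,"dp": [0,0,-20],"spin": 0},
  {"jaw": -0.2,"dp": [0,0,0],"spin": 0},
  {"jaw": -0.2,"dp": [0,0,0],"spin": 0},
])

```text
time_s: 21.43
position: [0.5368, 0.3472, 0.0382]
orientation: [-0.003, -0.188, 0.982, -0.001]
force: [-0.1, 0.2, -0.5]
grip_width: 0.597
gripper_force: 0.0
```

Run:
```python
from h import *
p,d,c=wrist();s=bot.read_state();print(s["position"],s["orientation"],s["force"])
m=cv2.inRange(cv2.cvtColor(p,cv2.COLOR_RGB2HSV),C["orange"][0],C["orange"][1]);x=pts(p,d,c,m>0);print(len(x),np.median(x,0).round(4))
k=max(cv2.findContours(m,0,1)[0],key=cv2.contourArea);w=np.array([wray(*v[0],.068,c)[:2] for v in k]).astype(np.float32);print(cv2.minAreaRect(w*1000))
```

```text
[0.53822327 0.34786193 0.04009974] [-1.67144500e-03 -1.87515464e-01  9.82260120e-01 -4.61708621e-04] [0.32412869 0.27199794 0.13326159]
3089 [0.5377 0.348  0.0691]
((540.583251953125, 348.4075622558594), (40.35089111328125, 18.1433162689209), 21.38701820373535)
```

Call:
apply_moves([
  {"jaw": -0.2,"dp": [2,0,-4],"spin": 0},
  {"jaw": -0.2,"dp": [0,0,-3],"spin": 0},
  {"jaw": 0.1,"dp": [0,0,0],"spin": 0},
  {"jaw": 1,"dp": [0,0,0],"spin": 0},
  {"jaw": 1,"dp": [0,0,0],"spin": 0},
  {"jaw": 1,"dp": [0,0,0],"spin": 0},
  {"jaw": 1,"dp": [0,0,0],"spin": 0},
  {"jaw": 1,"dp": [0,0,0],"spin": 0},
], squeeze=40)

```text
time_s: 22.15
position: [0.5418, 0.3486, 0.035]
orientation: [0.0, -0.187, 0.982, 0.0]
force: [0.4, -0.5, 2.4]
grip_width: 0.337
gripper_force: 45.2
```

Call:
apply_moves([
  {"jaw": 1,"dp": [0,0,8],"spin": 0},
  {"jaw": 1,"dp": [0,0,15],"spin": 0},
  {"jaw": 1,"dp": [0,0,20],"spin": 0},
  {"jaw": 1,"dp": [0,0,25],"spin": 0},
  {"jaw": 1,"dp": [0,0,0],"spin": 0},
  {"jaw": 1,"dp": [0,0,0],"spin": 0},
])

```text
time_s: 22.65
position: [0.543, 0.3492, 0.1049]
orientation: [0.002, -0.187, 0.982, 0.001]
force: [-0.6, -0.7, -1.4]
grip_width: 0.335
gripper_force: 45.0
```

Run:
```python
from h import *
p,d,c=wrist();s=bot.read_state();print(s["position"],s["force"],s["grip_width"])
m=cv2.inRange(cv2.cvtColor(p,cv2.COLOR_RGB2HSV),C["orange"][0],C["orange"][1]);x=pts(p,d,c,m>0);print(len(x),np.median(x,0).round(4))
```

```text
[0.54181591 0.34863155 0.10287303] [ 0.10746155 -0.04936945 -2.0706707 ] 0.3390927900128749
3412 [0.5382 0.3475 0.1389]
```

Call:
apply_moves([
  {"jaw": 1,"dp": [-6,-30,0],"spin": -1},
  {"jaw": 1,"dp": [-6,-30,0],"spin": -1},
  {"jaw": 1,"dp": [-6,-30,0],"spin": -1},
  {"jaw": 1,"dp": [-6,-30,0],"spin": 0},
  {"jaw": 1,"dp": [-6,-30,0],"spin": 0},
  {"jaw": 1,"dp": [-6,-30,0],"spin": 0},
  {"jaw": 1,"dp": [-6,-30,0],"spin": 0},
  {"jaw": 1,"dp": [0,-10,0],"spin": 0},
  {"jaw": 1,"dp": [0,0,0],"spin": 0},
  {"jaw": 1,"dp": [0,0,0],"spin": 0},
])

```text
time_s: 23.53
position: [0.4988, 0.1283, 0.1011]
orientation: [-0.001, -0.161, 0.987, 0.0]
force: [0.1, 0.0, -1.1]
grip_width: 0.337
gripper_force: 45.0
```

Run:
```python
from h import *
p,d,c=wrist();s=bot.read_state();print(s["position"],s["orientation"])
cv2.imwrite("pics/w6.png",p[:,:,::-1]);hs=cv2.cvtColor(p,cv2.COLOR_RGB2HSV)
for b in blobs(p,(10,90,80),(30,255,255),(0,0,560,420),60): print(b,wray(b[1],b[2],.012,c).round(4),wray(b[1],b[2],.138,c).round(4))
```

```text
[0.49901432 0.12900809 0.10139659] [-7.27179886e-04 -1.61148926e-01  9.86929719e-01  4.72870682e-04]
(np.int32(288), np.float64(203.2), np.float64(110.5), [193, 103, 22, 16]) [0.4413 0.0471 0.012 ] [0.4371 0.0764 0.138 ]
(np.int32(288), np.float64(204.5), np.float64(141.4), [194, 134, 22, 15]) [0.4641 0.0552 0.012 ] [0.4484 0.0804 0.138 ]
(np.int32(4619), np.float64(490.4), np.float64(252.7), [454, 212, 74, 83]) [0.4734 0.3389 0.012 ] [0.453  0.2213 0.138 ]
(np.int32(3308), np.float64(278.3), np.float64(278.7), [257, 240, 44, 80]) [0.5567 0.1467 0.012 ] [0.4944 0.1259 0.138 ]
```

View pics/w6.png

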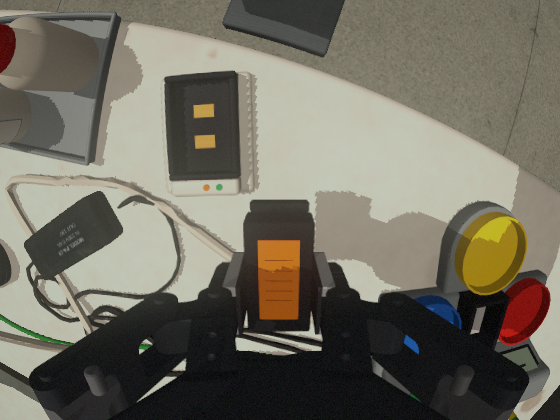

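Run:
```python
from h import *
p,d,c=wrist();s=bot.read_state();print(s["position"])
m=cv2.inRange(cv2.cvtColor(p,cv2.COLOR_RGB2HSV),C["orange"][0],C["orange"][1])
k=max(cv2.findContours(m,0,1)[0],key=cv2.contourArea)
for h in (.134,.138): print(cv2.minAreaRect(np.array([1000*wray(*v[0],h,c)[:2] for v in k],np.float32)))
h=cv2.inRange(cv2.cvtColor(p,cv2.COLOR_RGB2HSV),(0,0,0),(180,255,75));h[:, :150]=0;h[:,255:]=0;h[200:]=0;h[:60]=0
h=cv2.morphologyEx(h,cv2.MORPH_CLOSE,np.ones((25,25)))
k=max(cv2.findContours(h,0,1)[0],key=cv2.contourArea);print(cv2.boundingRect(k),cv2.minAreaRect(np.array([1000*wray(*v[0],.027,c)[:2] for v in k],np.float32)))
```

```text
[0.49921797 0.12937784 0.10164623]
((498.09881591796875, 127.7181167602539), (39.7159538269043, 18.076583862304688), 18.690570831298828)
((496.0771789550781, 127.0379867553711), (38.48011779785156, 17.514101028442383), 18.690603256225586)
(164, 71, 76, 108) ((452.0565185546875, 52.50326156616211), (79.25247192382812, 55.097381591796875), 19.648122787475586)
```

Call:
apply_moves([
  {"jaw": 1,"dp": [-15,-25,0],"spin": 0.5},
  {"jaw": 1,"dp": [-15,-25,0],"spin": 0},
  {"jaw": 1,"dp": [-15,-26,0],"spin": 0},
  {"jaw": 1,"dp": [0,0,-10],"spin": 0},
  {"jaw": 1,"dp": [0,0,-20],"spin": 0},
  {"jaw": 1,"dp": [0,0,-15],"spin": 0},
  {"jaw": 1,"dp": [0,0,0],"spin": 0},
  {"jaw": 1,"dp": [0,0,0],"spin": 0},
])

```text
time_s: 24.3
position: [0.4536, 0.0536, 0.0563]
orientation: [-0.001, -0.166, 0.986, 0.0]
force: [-0.7, -0.7, 0.2]
grip_width: 0.334
gripper_force: 44.9
```

Call:
apply_moves([
  {"jaw": 1,"dp": [0,0,-15],"spin": 0},
  {"jaw": 1,"dp": [0,0,-10],"spin": 0},
  {"jaw": 1,"dp": [0,0,-6],"spin": 0},
  {"jaw": 1,"dp": [0,0,-3],"spin": 0},
  {"jaw": 1,"dp": [0,0,0],"spin": 0},
  {"jaw": 1,"dp": [0,0,0],"spin": 0},
])

```text
time_s: 24.8
position: [0.4547, 0.0526, 0.0237]
orientation: [0.0, -0.166, 0.986, 0.0]
force: [-0.1, -0.1, -1.1]
grip_width: 0.336
gripper_force: 44.9
```

Call:
apply_moves([
  {"jaw": 1,"dp": [0,0,-2],"spin": 0},
  {"jaw": 1,"dp": [0,0,-2],"spin": 0},
  {"jaw": 1,"dp": [0,0,0],"spin": 0},
  {"jaw": 1,"dp": [0,0,0],"spin": 0},
])

```text
time_s: 25.13
position: [0.4545, 0.0524, 0.0195]
orientation: [0.0, -0.165, 0.986, -0.0]
force: [0.1, -0.4, -2.7]
grip_width: 0.341
gripper_force: 44.9
```

Call:
apply_moves([
  {"jaw": 1,"dp": [0,0,-1.5],"spin": 0},
  {"jaw": 1,"dp": [0,0,0],"spin": 0},
  {"jaw": 0.2,"dp": [0,0,0],"spin": 0},
  {"jaw": 0.1,"dp": [0,0,0],"spin": 0},
  {"jaw": -0.1,"dp": [0,0,0],"spin": 0},
  {"jaw": -0.2,"dp": [0,0,0],"spin": 0},
  {"jaw": -0.2,"dp": [0,0,15],"spin": 0},
  {"jaw": -0.2,"dp": [0,0,40],"spin": 0},
  {"jaw": -0.2,"dp": [0,0,40],"spin": 0},
  {"jaw": -0.2,"dp": [0,0,40],"spin": 0},
  {"jaw": -0.2,"dp": [0,0,0],"spin": 0},
  {"jaw": -0.2,"dp": [0,0,0],"spin": 0},
])

```text
time_s: 26.13
position: [0.4571, 0.0524, 0.1565]
orientation: [0.004, -0.165, 0.986, -0.001]
force: [0.3, -0.1, -0.2]
grip_width: 0.599
gripper_force: 0.0
```

Run:
```python
from h import *
p,d,c=wrist();s=bot.read_state();print(s["position"],s["orientation"])
m=cv2.inRange(cv2.cvtColor(p,cv2.COLOR_RGB2HSV),C["orange"][0],C["orange"][1]);x=pts(p,d,c,m>0);print(len(x),np.median(x,0).round(4))
k=max(cv2.findContours(m,0,1)[0],key=cv2.contourArea)
print(cv2.minAreaRect(np.array([1000*wray(*v[0],.052,c)[:2] for v in k],np.float32)))
scan(p,lambda u,v,z:wray(u,v,z,c),(.115,.04),300);cv2.imwrite("pics/w7.png",p[:,:,::-1])
```

```text
[0.45547603 0.05242544 0.15398437] [ 1.36221755e-03 -1.65420041e-01  9.86222229e-01 -2.62344643e-04]
1013 [0.4527 0.0513 0.053 ]
((453.34783935546875, 51.5387077331543), (40.088958740234375, 17.60973358154297), 18.677032470703125)
red (np.int32(1813), np.float64(103.3), np.float64(125.6), [80, 103, 48, 47]) [[0.4272, -0.085], [0.441, -0.1272]]
red (np.int32(1388), np.float64(516.0), np.float64(324.7), [496, 300, 41, 52]) [[0.478, 0.3001], [0.5106, 0.4009]]
orange (np.int32(987), np.float64(280.2), np.float64(199.3), [270, 177, 22, 47]) [[0.4377, 0.0457], [0.4553, 0.052]]
yel (np.int32(1229), np.float64(29.3), np.float64(181.4), [11, 161, 38, 42]) [[0.4868, -0.1471], [0.5227, -0.2124]]
yel (np.int32(2603), np.float64(490.8), np.float64(283.5), [463, 253, 57, 63]) [[0.4468, 0.2355], [0.4678, 0.3122]]
```

View pics/w7.png

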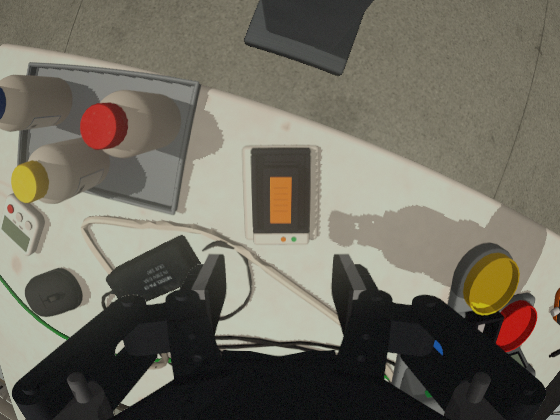

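The pack stands in the pocket within 2 mm of its centre (pad at (280,199)), and all three bottles are still on the tray. Now the red bottle.

Call:
apply_moves([
  {"jaw": -0.2,"dp": [-7,-34,0],"spin": -4},
  {"jaw": -0.2,"dp": [-7,-35,0],"spin": -4},
  {"jaw": -0.2,"dp": [-7,-35,0],"spin": -4},
  {"jaw": -0.2,"dp": [-7,-35,0],"spin": -2},
  {"jaw": -0.2,"dp": [0,0,0],"spin": 0},
  {"jaw": -0.2,"dp": [0,0,0],"spin": 0},
])

```text
time_s: 26.68
position: [0.4248, -0.0876, 0.1506]
orientation: [-0.002, -0.042, 0.999, 0.001]
force: [0.2, 0.0, 0.1]
grip_width: 0.599
gripper_force: 0.0
```

Run:
```python
from h import *
p,d,c=wrist();s=bot.read_state();print(s["position"],s["orientation"])
scan(p,lambda u,v,z:wray(u,v,z,c),(.115,),300)
```

```text
[ 0.42518833 -0.08650927  0.15090307] [-0.00163191 -0.04315268  0.99906664  0.00101871]
red (np.int32(2083), np.float64(275.8), np.float64(234.5), [251, 208, 50, 53]) [[0.4261, -0.0901]]
orange (np.int32(677), np.float64(426.0), np.float64(249.5), [416, 229, 20, 43]) [[0.4296, 0.0162]]
blue (np.int32(999), np.float64(93.5), np.float64(233.5), [77, 213, 34, 41]) [[0.4383, -0.2215]]
blue (np.int32(1482), np.float64(539.6), np.float64(322.0), [519, 297, 41, 51]) [[0.5018, 0.1767]]
```

Call:
apply_moves([
  {"jaw": -0.2,"dp": [1,-3,-20],"spin": 0},
  {"jaw": -0.2,"dp": [0,0,-25],"spin": 0},
  {"jaw": -0.2,"dp": [0,0,-17],"spin": 0},
  {"jaw": 0,"dp": [0,0,0],"spin": 0},
  {"jaw": 1,"dp": [0,0,0],"spin": 0},
  {"jaw": 1,"dp": [0,0,0],"spin": 0},
  {"jaw": 1,"dp": [0,0,0],"spin": 0},
  {"jaw": 1,"dp": [0,0,0],"spin": 0},
  {"jaw": 1,"dp": [0,0,0],"spin": 0},
], squeeze=60)

```text
time_s: 27.48
position: [0.4283, -0.0897, 0.092]
orientation: [0.001, -0.044, 0.999, -0.0]
force: [-0.6, -0.4, -0.5]
grip_width: 0.36
gripper_force: 59.4
```

Call:
apply_moves([
  {"jaw": 1,"dp": [0,0,25],"spin": 0},
  {"jaw": 1,"dp": [0,0,40],"spin": 0},
  {"jaw": 1,"dp": [0,10,15],"spin": 0},
  {"jaw": 1,"dp": [6,38,0],"spin": 2},
  {"jaw": 1,"dp": [6,38,0],"spin": 2},
  {"jaw": 1,"dp": [6,38,0],"spin": 2},
  {"jaw": 1,"dp": [6,38,0],"spin": 2},
  {"jaw": 1,"dp": [6,38,0],"spin": 2},
  {"jaw": 1,"dp": [6,38,0],"spin": 2},
  {"jaw": 1,"dp": [6,38,0],"spin": 2},
  {"jaw": 1,"dp": [6,38,0],"spin": 2},
  {"jaw": 1,"dp": [8,38,0],"spin": 0},
])

```text
time_s: 28.48
position: [0.4835, 0.2646, 0.1716]
orientation: [0.001, -0.183, 0.983, 0.0]
force: [0.7, -0.8, -0.9]
grip_width: 0.361
gripper_force: 59.8
```

Call:
apply_moves([
  {"jaw": 1,"dp": [9,38,0],"spin": 0},
  {"jaw": 1,"dp": [9,38,0],"spin": 0},
  {"jaw": 1,"dp": [9,38,0],"spin": 0},
  {"jaw": 1,"dp": [6,30,0],"spin": 0},
  {"jaw": 1,"dp": [0,0,0],"spin": 0},
  {"jaw": 1,"dp": [0,0,0],"spin": 0},
])

```text
time_s: 28.98
position: [0.5162, 0.4079, 0.1695]
orientation: [-0.001, -0.184, 0.983, -0.0]
force: [0.5, -0.1, -1.4]
grip_width: 0.36
gripper_force: 59.9
```

Run:
```python
from h import *
p,d,c=wrist();s=bot.read_state();print(s["position"],s["orientation"],s["force"])
scan(p,lambda u,v,z:wray(u,v,z,c),(s["position"][2]+.029,.04),300)
```

```text
[0.51632786 0.40666699 0.17034271] [-4.90325316e-04 -1.83120062e-01  9.83090302e-01 -5.11534316e-04] [-0.92879163 -0.13219434 -1.22197803]
red (np.int32(2083), np.float64(275.4), np.float64(179.0), [236, 157, 82, 58]) [[0.4734, 0.3891], [0.5001, 0.3976]]
red (np.int32(3892), np.float64(278.3), np.float64(275.9), [245, 240, 67, 72]) [[0.514, 0.4061], [0.5899, 0.4352]]
yel (np.int32(5375), np.float64(208.1), np.float64(118.7), [167, 77, 83, 84]) [[0.4598, 0.3546], [0.47, 0.3213]]
blue (np.int32(3955), np.float64(152.2), np.float64(200.4), [116, 162, 71, 77]) [[0.5011, 0.3419], [0.5615, 0.2931]]
```

Call:
apply_moves([
  {"jaw": 1,"dp": [3,0,-15],"spin": 0},
  {"jaw": 1,"dp": [0,0,-20],"spin": 0},
  {"jaw": 1,"dp": [0,0,-10],"spin": 0},
  {"jaw": 1,"dp": [0,0,-4],"spin": 0},
  {"jaw": 1,"dp": [0,0,0],"spin": 0},
  {"jaw": 1,"dp": [0,0,0],"spin": 0},
])

```text
time_s: 29.53
position: [0.5196, 0.4058, 0.1227]
orientation: [0.0, -0.182, 0.983, 0.0]
force: [-0.7, -0.4, -1.0]
grip_width: 0.364
gripper_force: 59.9
```

Call:
apply_moves([
  {"jaw": 1,"dp": [-1,0,-2],"spin": 0},
  {"jaw": 1,"dp": [0,0,-2],"spin": 0},
  {"jaw": 1,"dp": [0,0,-1],"spin": 0},
  {"jaw": 1,"dp": [0,0,0],"spin": 0},
  {"jaw": 0.1,"dp": [0,0,0],"spin": 0},
  {"jaw": 0,"dp": [0,0,0],"spin": 0},
  {"jaw": -0.2,"dp": [0,0,0],"spin": 0},
  {"jaw": -0.2,"dp": [0,0,20],"spin": 0},
  {"jaw": -0.2,"dp": [0,0,40],"spin": 0},
  {"jaw": -0.2,"dp": [0,0,0],"spin": 0},
])

```text
time_s: 30.37
position: [0.5211, 0.4082, 0.1852]
orientation: [0.006, -0.183, 0.983, 0.002]
force: [0.0, 0.1, 3.5]
grip_width: 0.6
gripper_force: 0.0
```

Call:
apply_moves([
  {"jaw": -0.2,"dp": [-5,-39,0],"spin": 0},
  {"jaw": -0.2,"dp": [-5,-39,0],"spin": 0},
  {"jaw": -0.2,"dp": [-5,-39,0],"spin": -2},
  {"jaw": -0.2,"dp": [-5,-39,0],"spin": -2},
  {"jaw": -0.2,"dp": [-5,-39,0],"spin": -2},
  {"jaw": -0.2,"dp": [-5,-39,0],"spin": -2},
  {"jaw": -0.2,"dp": [-5,-39,0],"spin": -2},
  {"jaw": -0.2,"dp": [-5,-39,0],"spin": -2},
  {"jaw": -0.2,"dp": [-5,-39,0],"spin": -2},
  {"jaw": -0.2,"dp": [-5,-39,0],"spin": -2},
  {"jaw": -0.2,"dp": [-5,-39,0],"spin": 0},
  {"jaw": -0.2,"dp": [-5,-39,0],"spin": 0},
])

```text
time_s: 31.37
position: [0.4585, -0.0634, 0.1779]
orientation: [0.001, -0.044, 0.999, -0.0]
force: [0.5, -0.7, -0.3]
grip_width: 0.601
gripper_force: 0.0
```

Call:
apply_moves([
  {"jaw": -0.2,"dp": [-6,-40,0],"spin": 0},
  {"jaw": -0.2,"dp": [-6,-40,0],"spin": 0},
  {"jaw": -0.2,"dp": [-6,-40,-10],"spin": 0},
  {"jaw": -0.2,"dp": [-6,-40,-10],"spin": 0},
  {"jaw": -0.2,"dp": [0,0,0],"spin": 0},
  {"jaw": -0.2,"dp": [0,0,0],"spin": 0},
])

```text
time_s: 31.87
position: [0.4337, -0.2233, 0.1566]
orientation: [-0.0, -0.042, 0.999, 0.0]
force: [-0.3, 0.2, 0.6]
grip_width: 0.599
gripper_force: 0.0
```

Run:
```python
from h import *
p,d,c=wrist();s=bot.read_state();print(s["position"],s["orientation"])
scan(p,lambda u,v,z:wray(u,v,z,c),(.115,),300)
t,_=bot.read_camera("top");scan(t,lambda u,v,z:ray("top",u,v,z),(.141,.036),40,(110,150,250,300))
```

```text
[ 0.43423136 -0.2219813   0.15709945] [ 1.51636249e-04 -4.29620368e-02  9.99076649e-01  3.00852757e-04]
orange (np.int32(352), np.float64(525.8), np.float64(243.6), [520, 227, 13, 35]) [[0.4319, -0.0152]]
blue (np.int32(1756), np.float64(280.2), np.float64(233.9), [257, 209, 48, 50]) [[0.4366, -0.2229]]
red (np.int32(235), np.float64(140.9), np.float64(210.1), [133, 202, 17, 17]) [[0.522, 0.4041], [0.543, 0.4355]]
red (np.int32(342), np.float64(157.2), np.float64(227.4), [137, 206, 35, 34]) [[0.4876, 0.3694], [0.5044, 0.3966]]
yel (np.int32(971), np.float64(190.0), np.float64(243.0), [173, 225, 35, 36]) [[0.4576, 0.303], [0.4708, 0.3222]]
blue (np.int32(892), np.float64(205.4), np.float64(202.3), [189, 186, 34, 34]) [[0.54, 0.2763], [0.5632, 0.2923]]
```

Call:
apply_moves([
  {"jaw": -0.2,"dp": [2,-1,-25],"spin": 0},
  {"jaw": -0.2,"dp": [0,0,-25],"spin": 0},
  {"jaw": -0.2,"dp": [0,0,-16],"spin": 0},
  {"jaw": 0,"dp": [0,0,0],"spin": 0},
  {"jaw": 1,"dp": [0,0,0],"spin": 0},
  {"jaw": 1,"dp": [0,0,0],"spin": 0},
  {"jaw": 1,"dp": [0,0,0],"spin": 0},
  {"jaw": 1,"dp": [0,0,0],"spin": 0},
  {"jaw": 1,"dp": [0,0,0],"spin": 0},
])

```text
time_s: 32.72
position: [0.4371, -0.2228, 0.092]
orientation: [0.001, -0.044, 0.999, -0.001]
force: [0.4, 0.1, -2.5]
grip_width: 0.361
gripper_force: 59.5
```

Call:
apply_moves([
  {"jaw": 1,"dp": [0,0,25],"spin": 0},
  {"jaw": 1,"dp": [0,0,40],"spin": 0},
  {"jaw": 1,"dp": [0,0,40],"spin": 0},
  {"jaw": 1,"dp": [0,8,25],"spin": 0},
  {"jaw": 1,"dp": [5,38,0],"spin": 2},
  {"jaw": 1,"dp": [5,38,0],"spin": 2},
  {"jaw": 1,"dp": [10,38,0],"spin": 2},
  {"jaw": 1,"dp": [10,38,0],"spin": 2},
  {"jaw": 1,"dp": [10,38,0],"spin": 2},
  {"jaw": 1,"dp": [10,38,0],"spin": 2},
  {"jaw": 1,"dp": [10,38,0],"spin": 2},
  {"jaw": 1,"dp": [10,38,0],"spin": 2},
])

```text
time_s: 33.72
position: [0.5069, 0.0913, 0.2216]
orientation: [0.001, -0.183, 0.983, -0.0]
force: [0.8, 0.2, -1.7]
grip_width: 0.354
gripper_force: 60.2
```

Call:
apply_moves([
  {"jaw": 1,"dp": [10,38,0],"spin": 0},
  {"jaw": 1,"dp": [10,38,0],"spin": 0},
  {"jaw": 1,"dp": [12,39,-10],"spin": 0},
  {"jaw": 1,"dp": [12,39,-15],"spin": 0},
  {"jaw": 1,"dp": [12,39,-20],"spin": 0},
  {"jaw": 1,"dp": [0,9,-10],"spin": 0},
  {"jaw": 1,"dp": [0,0,0],"spin": 0},
  {"jaw": 1,"dp": [0,0,0],"spin": 0},
])

```text
time_s: 34.38
position: [0.56, 0.286, 0.167]
orientation: [-0.002, -0.183, 0.983, -0.001]
force: [-0.4, -0.7, -1.1]
grip_width: 0.358
gripper_force: 60.2
```

Run:
```python
from h import *
p,d,c=wrist();s=bot.read_state();print(s["position"],s["orientation"],s["force"])
scan(p,lambda u,v,z:wray(u,v,z,c),(s["position"][2]+.026,.141,.036),300)
```

```text
[0.56077235 0.28539118 0.16864018] [-2.16950374e-04 -1.82468053e-01  9.83211633e-01 -4.97259704e-04] [ 0.77446617 -0.15043375 -1.98487409]
red (np.int32(1375), np.float64(402.3), np.float64(187.3), [374, 165, 71, 76]) [[0.5003, 0.3204], [0.5023, 0.3445], [0.5061, 0.3917]]
red (np.int32(1777), np.float64(452.6), np.float64(242.5), [429, 218, 48, 50]) [[0.5142, 0.3586], [0.5218, 0.3981], [0.5366, 0.4753]]
orange (np.int32(556), np.float64(89.7), np.float64(18.4), [81, 0, 19, 39]) [[0.4752, 0.1589], [0.4672, 0.1182], [0.4514, 0.0385]]
yel (np.int32(5469), np.float64(350.9), np.float64(122.6), [309, 81, 84, 85]) [[0.4839, 0.2878], [0.4794, 0.2988], [0.4704, 0.3203]]
blue (np.int32(1428), np.float64(291.9), np.float64(182.9), [242, 164, 83, 59]) [[0.5166, 0.2744], [0.5252, 0.28], [0.5419, 0.291]]
blue (np.int32(3671), np.float64(278.9), np.float64(271.9), [246, 236, 66, 71]) [[0.5568, 0.2841], [0.5815, 0.2936], [0.6298, 0.3123]]
```

Call:
apply_moves([
  {"jaw": 1,"dp": [3,6,-5],"spin": 0},
  {"jaw": 1,"dp": [0,0,-15],"spin": 0},
  {"jaw": 1,"dp": [0,0,-15],"spin": 0},
  {"jaw": 1,"dp": [0,0,-10],"spin": 0},
  {"jaw": 1,"dp": [0,0,0],"spin": 0},
  {"jaw": 1,"dp": [0,0,0],"spin": 0},
])

```text
time_s: 34.93
position: [0.5637, 0.2914, 0.1233]
orientation: [-0.0, -0.182, 0.983, -0.0]
force: [0.3, -0.5, -1.6]
grip_width: 0.354
gripper_force: 60.2
```

Call:
apply_moves([
  {"jaw": 1,"dp": [0,0,-2],"spin": 0},
  {"jaw": 1,"dp": [0,0,-2],"spin": 0},
  {"jaw": 1,"dp": [0,0,-1],"spin": 0},
  {"jaw": 1,"dp": [0,0,0],"spin": 0},
  {"jaw": 0.1,"dp": [0,0,0],"spin": 0},
  {"jaw": 0,"dp": [0,0,0],"spin": 0},
  {"jaw": -0.2,"dp": [0,0,0],"spin": 0},
  {"jaw": -0.2,"dp": [0,0,20],"spin": 0},
  {"jaw": -0.2,"dp": [0,0,40],"spin": 0},
  {"jaw": -0.2,"dp": [0,0,0],"spin": 0},
])

```text
time_s: 35.77
position: [0.567, 0.2936, 0.1868]
orientation: [0.006, -0.183, 0.983, 0.001]
force: [0.1, 0.1, 2.1]
grip_width: 0.604
gripper_force: 0.0
```

Call:
apply_moves([
  {"jaw": -0.2,"dp": [-6,-37,0],"spin": 0},
  {"jaw": -0.2,"dp": [-6,-37,0],"spin": -2},
  {"jaw": -0.2,"dp": [-6,-37,0],"spin": -2},
  {"jaw": -0.2,"dp": [-6,-37,0],"spin": -2},
  {"jaw": -0.2,"dp": [-6,-37,0],"spin": -2},
  {"jaw": -0.2,"dp": [-6,-37,0],"spin": -2},
  {"jaw": -0.2,"dp": [-6,-37,0],"spin": -2},
  {"jaw": -0.2,"dp": [-6,-37,0],"spin": -2},
  {"jaw": -0.2,"dp": [-7,-37,0],"spin": -2},
  {"jaw": -0.2,"dp": [-7,-37,-10],"spin": 0},
  {"jaw": -0.2,"dp": [-7,-37,-10],"spin": 0},
  {"jaw": -0.2,"dp": [-7,-36,0],"spin": 0},
])

```text
time_s: 36.77
position: [0.4868, -0.1523, 0.1573]
orientation: [-0.0, -0.044, 0.999, 0.0]
force: [1.1, 0.1, -0.6]
grip_width: 0.6
gripper_force: 0.0
```

Call:
apply_moves([
  {"jaw": -0.2,"dp": [0,0,0],"spin": 0},
  {"jaw": -0.2,"dp": [0,0,0],"spin": 0},
])

```text
time_s: 36.93
position: [0.4878, -0.1526, 0.1588]
orientation: [0.001, -0.042, 0.999, -0.0]
force: [0.5, 1.7, -0.5]
grip_width: 0.6
gripper_force: 0.0
```

Run:
```python
from h import *
p,d,c=wrist();s=bot.read_state();print(s["position"],s["orientation"])
scan(p,lambda u,v,z:wray(u,v,z,c),(.115,),300)
t,_=bot.read_camera("top");scan(t,lambda u,v,z:ray("top",u,v,z),(.141,.036),40,(110,150,350,300))
```

```text
[ 0.48813477 -0.15134425  0.15902963] [ 7.75466271e-04 -4.30616544e-02  9.99072115e-01 -2.50803013e-05]
orange (np.int32(530), np.float64(490.2), np.float64(188.1), [483, 168, 15, 42]) [[0.4445, 0.0019]]
yel (np.int32(1946), np.float64(276.5), np.float64(229.0), [253, 204, 48, 51]) [[0.4883, -0.155]]
red (np.int32(235), np.float64(140.9), np.float64(210.1), [133, 202, 17, 17]) [[0.522, 0.4041], [0.543, 0.4355]]
red (np.int32(341), np.float64(157.3), np.float64(227.3), [137, 206, 35, 34]) [[0.4878, 0.3693], [0.5046, 0.3964]]
orange (np.int32(123), np.float64(313.6), np.float64(252.6), [308, 244, 12, 18]) [[0.4426, 0.06], [0.4539, 0.0497]]
yel (np.int32(975), np.float64(190.1), np.float64(243.0), [173, 225, 35, 36]) [[0.4576, 0.3028], [0.4708, 0.322]]
blue (np.int32(173), np.float64(198.9), np.float64(189.6), [192, 182, 15, 16]) [[0.5659, 0.2905], [0.5922, 0.3082]]
blue (np.int32(250), np.float64(208.3), np.float64(209.5), [190, 190, 33, 29]) [[0.5254, 0.2699], [0.5468, 0.2851]]
```

Call:
apply_moves([
  {"jaw": -0.2,"dp": [0,-3,-25],"spin": 0},
  {"jaw": -0.2,"dp": [0,0,-25],"spin": 0},
  {"jaw": -0.2,"dp": [0,0,-18],"spin": 0},
  {"jaw": 0,"dp": [0,0,0],"spin": 0},
  {"jaw": 1,"dp": [0,0,0],"spin": 0},
  {"jaw": 1,"dp": [0,0,0],"spin": 0},
  {"jaw": 1,"dp": [0,0,0],"spin": 0},
  {"jaw": 1,"dp": [0,0,0],"spin": 0},
  {"jaw": 1,"dp": [0,0,0],"spin": 0},
])

```text
time_s: 37.78
position: [0.4886, -0.154, 0.0915]
orientation: [0.001, -0.044, 0.999, -0.0]
force: [-0.6, 0.4, -0.4]
grip_width: 0.364
gripper_force: 59.4
```

Call:
apply_moves([
  {"jaw": 1,"dp": [0,0,25],"spin": 0},
  {"jaw": 1,"dp": [0,0,40],"spin": 0},
  {"jaw": 1,"dp": [-2,8,15],"spin": 0},
  {"jaw": 1,"dp": [-4,38,0],"spin": 2},
  {"jaw": 1,"dp": [-4,38,0],"spin": 2},
  {"jaw": 1,"dp": [-4,38,0],"spin": 2},
  {"jaw": 1,"dp": [-4,38,0],"spin": 2},
  {"jaw": 1,"dp": [0,38,0],"spin": 2},
  {"jaw": 1,"dp": [0,38,0],"spin": 2},
  {"jaw": 1,"dp": [0,38,0],"spin": 2},
  {"jaw": 1,"dp": [0,38,0],"spin": 2},
  {"jaw": 1,"dp": [0,38,0],"spin": 0},
])

```text
time_s: 38.78
position: [0.4701, 0.1983, 0.1712]
orientation: [0.001, -0.183, 0.983, 0.0]
force: [1.5, 0.1, -1.0]
grip_width: 0.361
gripper_force: 59.9
```

Call:
apply_moves([
  {"jaw": 1,"dp": [0,38,0],"spin": 0},
  {"jaw": 1,"dp": [0,38,0],"spin": 0},
  {"jaw": 1,"dp": [0,38,0],"spin": 0},
  {"jaw": 1,"dp": [0,11,0],"spin": 0},
  {"jaw": 1,"dp": [0,0,-10],"spin": 0},
  {"jaw": 1,"dp": [0,0,0],"spin": 0},
  {"jaw": 1,"dp": [0,0,0],"spin": 0},
])

```text
time_s: 39.37
position: [0.4694, 0.3199, 0.1593]
orientation: [-0.001, -0.182, 0.983, -0.001]
force: [0.1, -0.4, -1.1]
grip_width: 0.361
gripper_force: 60.0
```

Run:
```python
from h import *
p,d,c=wrist();s=bot.read_state();print(s["position"],s["orientation"],s["force"])
scan(p,lambda u,v,z:wray(u,v,z,c),(s["position"][2]+.026,.141,.036),300)
```

```text
[0.46978192 0.31972644 0.15981963] [-6.19414345e-04 -1.81839621e-01  9.83327884e-01 -4.90333360e-04] [ 0.74385872  0.29555571 -0.85895261]
red (np.int32(1065), np.float64(356.0), np.float64(253.4), [324, 237, 58, 50]) [[0.4457, 0.3479], [0.4594, 0.3658], [0.4915, 0.4075]]
orange (np.int32(487), np.float64(34.2), np.float64(99.2), [28, 79, 13, 41]) [[0.4292, 0.1722], [0.4374, 0.1316], [0.4566, 0.0364]]
yel (np.int32(2110), np.float64(285.9), np.float64(182.3), [238, 160, 85, 64]) [[0.4269, 0.306], [0.4343, 0.3099], [0.4517, 0.319]]
yel (np.int32(3923), np.float64(278.2), np.float64(275.0), [246, 239, 66, 72]) [[0.4683, 0.3185], [0.4895, 0.3265], [0.5393, 0.3453]]
blue (np.int32(559), np.float64(201.1), np.float64(254.8), [181, 243, 48, 41]) [[0.4719, 0.2819], [0.4943, 0.2778], [0.5468, 0.2681]]
```

Call:
apply_moves([
  {"jaw": 1,"dp": [1,2,-5],"spin": 0},
  {"jaw": 1,"dp": [0,0,-15],"spin": 0},
  {"jaw": 1,"dp": [0,0,-12],"spin": 0},
  {"jaw": 1,"dp": [0,0,-4],"spin": 0},
  {"jaw": 1,"dp": [0,0,0],"spin": 0},
  {"jaw": 1,"dp": [0,0,0],"spin": 0},
])

```text
time_s: 39.92
position: [0.4706, 0.3227, 0.1239]
orientation: [-0.001, -0.182, 0.983, -0.0]
force: [0.2, 0.8, -1.7]
grip_width: 0.365
gripper_force: 60.0
```

Call:
apply_moves([
  {"jaw": 1,"dp": [0,0,-2],"spin": 0},
  {"jaw": 1,"dp": [0,0,-2],"spin": 0},
  {"jaw": 1,"dp": [0,0,-2],"spin": 0},
  {"jaw": 1,"dp": [0,0,0],"spin": 0},
  {"jaw": 0.1,"dp": [0,0,0],"spin": 0},
  {"jaw": 0,"dp": [0,0,0],"spin": 0},
  {"jaw": -0.2,"dp": [0,0,0],"spin": 0},
  {"jaw": -0.2,"dp": [0,0,20],"spin": 0},
  {"jaw": -0.2,"dp": [0,0,40],"spin": 0},
  {"jaw": -0.2,"dp": [0,-20,20],"spin": 0},
  {"jaw": -0.2,"dp": [0,-40,0],"spin": 0},
  {"jaw": -0.2,"dp": [-5,-40,0],"spin": 0},
])

```text
time_s: 40.92
position: [0.4679, 0.2236, 0.2012]
orientation: [0.003, -0.184, 0.983, 0.0]
force: [0.1, -0.2, -0.0]
grip_width: 0.599
gripper_force: 0.0
```

Call:
apply_moves([
  {"jaw": -0.2,"dp": [-20,-35,0],"spin": 0},
  {"jaw": -0.2,"dp": [-20,-35,0],"spin": 0},
  {"jaw": -0.2,"dp": [-20,-35,0],"spin": 0},
  {"jaw": -0.2,"dp": [-20,-35,0],"spin": 0},
  {"jaw": -0.2,"dp": [-20,-35,0],"spin": 0},
  {"jaw": -0.2,"dp": [0,0,0],"spin": 0},
  {"jaw": -0.2,"dp": [0,0,0],"spin": 0},
  {"jaw": -0.2,"dp": [0,0,0],"spin": 0},
])

```text
time_s: 41.58
position: [0.3664, 0.0483, 0.1989]
orientation: [0.001, -0.182, 0.983, 0.0]
force: [0.2, -0.1, -0.6]
grip_width: 0.597
gripper_force: 0.0
```

Run:
```python
from h import *
t,_=bot.read_camera("top");scan(t,lambda u,v,z:ray("top",u,v,z),(.141,.036),40,(110,150,350,300))
q,_=bot.read_camera("side");cv2.imwrite("pics/z.png",np.hstack([cv2.resize(q[130:290,200:330,::-1],(390,480)),cv2.resize(t[160:290,110:220,::-1],(406,480))]))
```

```text
red (np.int32(235), np.float64(140.9), np.float64(210.1), [133, 202, 17, 17]) [[0.522, 0.4041], [0.543, 0.4355]]
red (np.int32(345), np.float64(157.4), np.float64(227.4), [137, 206, 35, 34]) [[0.4876, 0.369], [0.5044, 0.3962]]
orange (np.int32(159), np.float64(313.3), np.float64(251.7), [307, 242, 13, 20]) [[0.4443, 0.0605], [0.4559, 0.0503]]
yel (np.int32(240), np.float64(181.3), np.float64(233.7), [173, 226, 18, 17]) [[0.4758, 0.3211], [0.4912, 0.3425]]
yel (np.int32(334), np.float64(193.3), np.float64(250.1), [174, 228, 34, 33]) [[0.4437, 0.2959], [0.4552, 0.3142]]
blue (np.int32(173), np.float64(198.8), np.float64(189.7), [192, 182, 15, 16]) [[0.5657, 0.2907], [0.592, 0.3084]]
blue (np.int32(250), np.float64(208.3), np.float64(209.6), [190, 190, 33, 30]) [[0.5252, 0.2699], [0.5466, 0.2851]]
```

View pics/z.png

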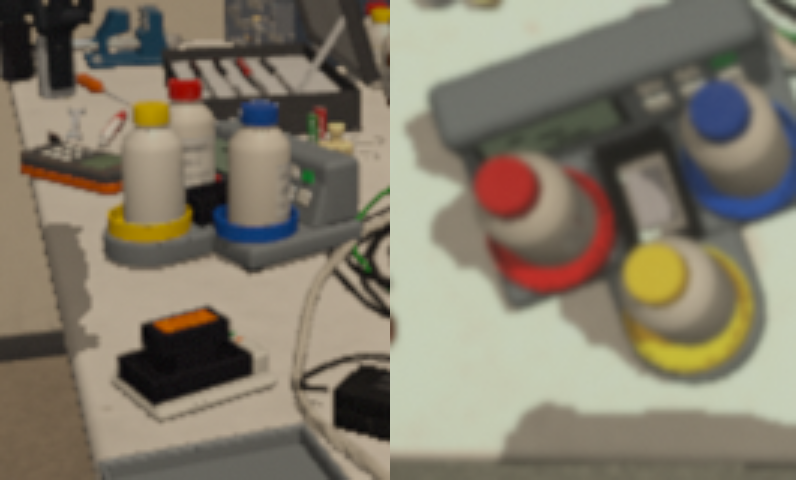

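Every bottle stands upright in the cup of its colour, within about 5 mm of centre, and the pack stands in the charger at about (185,340). Handing in.

```bash
python3 -c "
from station import bot
print(bot.close_job())"
```

```text
the job is handed in; nothing more can be done
None
```

The job is handed in at about 42 s of robot time: the pack stands in the charger's pocket, and each bottle is upright in the cup of its cap's colour, within about 5 mm of centre by the last camera check; no verdict came back.

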